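# Close the sample pots and run the shaker

### The job

Stop the shaker first by sliding its speed slider fully home to the stopped end. Then close every sample pot on the bench with the lid of its own colour, fully seated, and stand all the pots upright on the shaker's platform; only when all are loaded, slide the speed slider to the magenta pointer and let go. Spare lids have no pot and are not needed; leave the other things on the bench alone.

Things in the scene. Friction and masses are not known exactly. Their poses are not given: they have to be found in the camera images.
- pot_red: red open round sample pot with a white label band, 60 mm outer diameter, 80 mm high, 3.5 mm wall (53 mm inner diameter), 6 mm bottom, 140 g; origin at the centre of its underside, z up its axis. May be absent.
- lid_red: red lid of the red pot, 37 mm high, 40 g. Upward from its origin (centre of its underside): plug 47 mm in diameter, 0 to 8 mm, drops inside the pot's mouth; flange 61 mm in diameter, 8 to 13 mm; round knob 22 mm in diameter, 13 to 37 mm. z is its axis. Lies knob up on the bench. Seated, its origin is 72 mm above its pot's origin.
- pot_blue: blue open round sample pot with a white label band, 60 mm outer diameter, 80 mm high, 3.5 mm wall (53 mm inner diameter), 6 mm bottom, 140 g; origin at the centre of its underside, z up its axis. May be absent.
- lid_blue: blue lid of the blue pot, 37 mm high, 40 g. Upward from its origin (centre of its underside): plug 47 mm in diameter, 0 to 8 mm, drops inside the pot's mouth; flange 61 mm in diameter, 8 to 13 mm; round knob 22 mm in diameter, 13 to 37 mm. z is its axis. Lies knob up on the bench. Seated, its origin is 72 mm above its pot's origin.
- pot_yellow: yellow open round sample pot with a white label band, 60 mm outer diameter, 80 mm high, 3.5 mm wall (53 mm inner diameter), 6 mm bottom, 140 g; origin at the centre of its underside, z up its axis. May be absent.
- lid_yellow: yellow lid of the yellow pot, 37 mm high, 40 g. Upward from its origin (centre of its underside): plug 47 mm in diameter, 0 to 8 mm, drops inside the pot's mouth; flange 61 mm in diameter, 8 to 13 mm; round knob 22 mm in diameter, 13 to 37 mm. z is its axis. Lies knob up on the bench. Seated, its origin is 72 mm above its pot's origin.
- pot_green: green open round sample pot with a white label band, 60 mm outer diameter, 80 mm high, 3.5 mm wall (53 mm inner diameter), 6 mm bottom, 140 g; origin at the centre of its underside, z up its axis. May be absent.
- lid_green: green lid of the green pot, 37 mm high, 40 g. Upward from its origin (centre of its underside): plug 47 mm in diameter, 0 to 8 mm, drops inside the pot's mouth; flange 61 mm in diameter, 8 to 13 mm; round knob 22 mm in diameter, 13 to 37 mm. z is its axis. Lies knob up on the bench. Seated, its origin is 72 mm above its pot's origin.
- shaker: white platform shaker, fixed. Origin on the bench below the centre of its platform; at yaw 0 x points away from the robot, y to the left. Grey level platform, top 60 mm above the origin, 148 mm (x) by 278 mm (y) inside a steel rim 12 mm high. Its 50 mm high control ledge, x = -80 to -190 mm, carries the speed slider. Overall 300 mm wide (y), x = -190 to 100 mm.
- speed (a joint): travel of the speed slider in m: 0 = stopped, at the right-hand (-y) end of its track, 0.12 = full speed, at the left-hand (+y) end. About 1.5 N to move; it stays where it is left.
- speed_top (a point): centre of the top of the black speed slider's grip, which is 28 mm (shaker x) by 20 mm (shaker y, its direction of travel) and 40 mm high; top 104.5 mm above the bench. In the shaker's frame x = -155 mm, y = -60 mm + travel. The 14 mm high track housing is 40 mm wide (x) and 170 mm long (y).
- pointer: small magenta speed pointer, 20 by 6 by 6 mm, on the ledge beside the track, between the track and the platform; cannot be touched. Its origin is at its centre in the plane; the slider is set when the middle of the grip is level with it along the shaker's y.
- dropper: white dropper bottle, 44 mm in diameter, 75 mm high; origin at the centre of its underside. Bystander, to be left alone.
- wash_bottle: white bottle with a blue cap, 60 mm in diameter, 130 mm high; origin at the centre of its underside. Bystander, to be left alone.
- timer: grey bench timer, 60 by 75 by 22 mm; origin at the centre of its underside. Bystander, to be left alone.
- slide_box: orange box of slides, 80 by 50 by 30 mm; origin at the centre of its underside. Bystander, to be left alone.

How it is judged:
On the way, in this order (a step that is already met when the one before it is completed fails the run):
1. the speed slider is fully at its stopped end (within 6 mm) (value of joint speed below 0.006 m), for 0.2 s.
2. with the slider still at the stopped end (within 8 mm), every pot stands upright on the platform, closed with the lid of its colour, and let go (value of joint speed below 0.008 m and x of pot_red in the frame of shaker between -0.06 and 0.06 m and y of pot_red in the frame of shaker between -0.125 and 0.125 m and z of pot_red in the frame of shaker between 0.055 and 0.065 m and angle between each of pot_red, pot_blue, pot_yellow, pot_green's own z axis and vertical below 0.1 rad and angle between the z axis of lid_red and the z axis of pot_red, either way round below 0.08 rad and z of lid_red in the frame of pot_red between 0.066 and 0.0765 m and x of lid_red in the frame of pot_red between -0.006 and 0.006 m and y of lid_red in the frame of pot_red between -0.006 and 0.006 m and x of pot_blue in the frame of shaker between -0.06 and 0.06 m and y of pot_blue in the frame of shaker between -0.125 and 0.125 m and z of pot_blue in the frame of shaker between 0.055 and 0.065 m and angle between the z axis of lid_blue and the z axis of pot_blue, either way round below 0.08 rad and z of lid_blue in the frame of pot_blue between 0.066 and 0.0765 m and x of lid_blue in the frame of pot_blue between -0.006 and 0.006 m and y of lid_blue in the frame of pot_blue between -0.006 and 0.006 m and x of pot_yellow in the frame of shaker between -0.06 and 0.06 m and y of pot_yellow in the frame of shaker between -0.125 and 0.125 m and z of pot_yellow in the frame of shaker between 0.055 and 0.065 m and angle between the z axis of lid_yellow and the z axis of pot_yellow, either way round below 0.08 rad and z of lid_yellow in the frame of pot_yellow between 0.066 and 0.0765 m and x of lid_yellow in the frame of pot_yellow between -0.006 and 0.006 m and y of lid_yellow in the frame of pot_yellow between -0.006 and 0.006 m and x of pot_green in the frame of shaker between -0.06 and 0.06 m and y of pot_green in the frame of shaker between -0.125 and 0.125 m and z of pot_green in the frame of shaker between 0.055 and 0.065 m and angle between the z axis of lid_green and the z axis of pot_green, either way round below 0.08 rad and z of lid_green in the frame of pot_green between 0.066 and 0.0765 m and x of lid_green in the frame of pot_green between -0.006 and 0.006 m and y of lid_green in the frame of pot_green between -0.006 and 0.006 m and contact force between the fingers and pot_red below 0.3 N and contact force between the fingers and lid_red below 0.3 N and contact force between the fingers and pot_blue below 0.3 N and contact force between the fingers and lid_blue below 0.3 N and contact force between the fingers and pot_yellow below 0.3 N and contact force between the fingers and lid_yellow below 0.3 N and contact force between the fingers and pot_green below 0.3 N and contact force between the fingers and lid_green below 0.3 N), for 0.2 s.
3. the speed slider is level with the pointer (within 6 mm) (y of speed_top in the frame of pointer between -0.006 and 0.006 m), for 0.2 s.
At the end, for the whole second after the job is handed in: Every pot present stands upright (within 0.1 rad) on the shaker's platform inside the rim, with the lid of its own colour fully seated (within 6 mm of centre, within 4.5 mm in height, flat within 0.08 rad), all at rest; the speed slider rests level with the pointer within 6 mm (all of step 3 and x of pot_red in the frame of shaker between -0.06 and 0.06 m and y of pot_red in the frame of shaker between -0.125 and 0.125 m and z of pot_red in the frame of shaker between 0.055 and 0.065 m and angle between each of pot_red, pot_blue, pot_yellow, pot_green's own z axis and vertical below 0.1 rad and angle between the z axis of lid_red and the z axis of pot_red, either way round below 0.08 rad and z of lid_red in the frame of pot_red between 0.066 and 0.0765 m and x of lid_red in the frame of pot_red between -0.006 and 0.006 m and y of lid_red in the frame of pot_red between -0.006 and 0.006 m and x of pot_blue in the frame of shaker between -0.06 and 0.06 m and y of pot_blue in the frame of shaker between -0.125 and 0.125 m and z of pot_blue in the frame of shaker between 0.055 and 0.065 m and angle between the z axis of lid_blue and the z axis of pot_blue, either way round below 0.08 rad and z of lid_blue in the frame of pot_blue between 0.066 and 0.0765 m and x of lid_blue in the frame of pot_blue between -0.006 and 0.006 m and y of lid_blue in the frame of pot_blue between -0.006 and 0.006 m and x of pot_yellow in the frame of shaker between -0.06 and 0.06 m and y of pot_yellow in the frame of shaker between -0.125 and 0.125 m and z of pot_yellow in the frame of shaker between 0.055 and 0.065 m and angle between the z axis of lid_yellow and the z axis of pot_yellow, either way round below 0.08 rad and z of lid_yellow in the frame of pot_yellow between 0.066 and 0.0765 m and x of lid_yellow in the frame of pot_yellow between -0.006 and 0.006 m and y of lid_yellow in the frame of pot_yellow between -0.006 and 0.006 m and x of pot_green in the frame of shaker between -0.06 and 0.06 m and y of pot_green in the frame of shaker between -0.125 and 0.125 m and z of pot_green in the frame of shaker between 0.055 and 0.065 m and angle between the z axis of lid_green and the z axis of pot_green, either way round below 0.08 rad and z of lid_green in the frame of pot_green between 0.066 and 0.0765 m and x of lid_green in the frame of pot_green between -0.006 and 0.006 m and y of lid_green in the frame of pot_green between -0.006 and 0.006 m and linear speed of each of pot_red, lid_red, pot_blue, lid_blue, pot_yellow, lid_yellow, pot_green, lid_green below 0.02 m/s and velocity of joint speed between -0.01 and 0.01 m/s); the robot touches nothing.
It fails at once if a bystander (bottles, timer, slide box) is pushed more than 40 mm or knocked over (distance of any of dropper, wash_bottle, timer, slide_box from where it was at the start of the episode above 0.04 m or angle between any of dropper, wash_bottle, timer, slide_box's own z axis and vertical above 0.7 rad).
Of pot_red, pot_blue, pot_yellow, pot_green only 2 to 3 are there at a start; the rules pass over those that are not, and their reading is None.
At some moment in a run one of pot_red, lid_red, pot_blue, lid_blue, pot_yellow, lid_yellow, pot_green, lid_green may be knocked a few centimetres aside while the robot is not near it.
It also fails if it takes over 210 s, if anything falls off the work surface, if the arm or the gripper's body presses on something with over 40 N, if the wrist force passes 120 N, or if a joint passes its speed limit or range.

### The arm

A 6-joint arm with a two-finger parallel gripper is mounted at the origin on the work surface. World frame = base frame: x ahead of the robot, y to its left, z up, the work surface at z = 0. Lengths are in m, angles in rad, forces in N, time in s.
With the tool pointing down it reaches from about 0.25 to 0.725 m from the base axis. Payload 9.7 kg.
Tool frame: the origin (TCP) lies on the centre line of the jaws, within the pads' length; the fingertips stand 17 mm ahead of it and the grasp point (between the pads) lies 2 mm behind it; z points along the fingers, y is the line along which they close (so a half turn about z gives the same grasp; the last joint's range is limited). The gripper opens to 85 mm and grips with 20 to 120 N. Pads are 22 mm wide; open, the fingers measure 114 mm over their backs; the gripper's body (76 mm by 85 mm) begins 54 mm behind the grasp point. The pads swing forward as they close: fully open they stand 13 mm farther back than shut.
Start: joints at [-1.188, 0.087, 0.176, 1.66, 0, 1.571], TCP at [0.205, -0.51, 0.248] pointing down, gripper open.
Joint ranges: [-3.13, 3.13], [-0.85, 1.81], [-1.15, 1.24], [-2.2, 2.28], [-1.44, 1.52], [-3.14, 3.14]. Speed limits (rad/s): [2.22, 2.22, 2.57, 3.14, 3.14, 3.14].

### API

Orientations are given as [roll, pitch, yaw] about the fixed x, y, z axes, in that order (R = Rz(yaw) Ry(pitch) Rx(roll)).
In Python, from workcell import r gives the robot as it stands.
- The arm moves only by the tool jog_arm, never from a script. Its argument "moves" is a list of rows, each a list of 4 numbers: the shift along the tool's x, y, z in mm, then the turn about the tool's z in rad. A call has 1 to 5 rows; each row is the pose to reach, as a shift and turn from the pose commanded when the call began, along the tool's axes at that moment; what a row does not reach only later rows make up. A row lasts 1/10 s, in which the tool goes at most 50 mm and 8.59 degrees, less where a joint would pass 70% of its speed; a pose out of reach is approached as far as the arm can. A call with a gripper value outside its range is refused whole. "jaw" is the opening, from 0 (shut) to 1 (fully open), set as the call begins (left out, the last holds). The fingers move at their own pace and stop on an object; the grip force is fixed at half the most. Time passes only in rows, so rows that repeat a pose let the fingers close. It gives the time, the measured TCP pose, the force, the opening and the grip force at its end, in the units of the state.
- r.observe(): the state, without advancing time (a new reading comes with each control period).
- r.grab_frame(name): name is "scene" or "top"; returns a dict with "img" (480x640x3 uint8, red, green, blue), "range_z" (480x640 float32, m along the optical axis (not along the pixel's ray), 0 where there is no reading), "fx", "fy", "cx", "cy" (pixels), "k1" (the pictures are not rectified: a ray, as slopes to the right and down, at radius r is drawn at 1 + k1 r^2 times it, then the intrinsics apply), "R" (3x3) and "t" (3): a world point X has camera coordinates R X + t. Camera axes: x right, y down, z forward; pixel columns grow to the right and rows downward; lengths in m; the calibration is good to about 2 mm. A picture is of the moment at which its call begins.
- r.sign_off(): hands the job in; it is judged then, once.
The state is a dict: "t": time; "qpos": joint angles; "joint_velocities": joint speeds; "tau": joint torques, N m; "position": TCP position; "orientation": TCP orientation; "wrist_force": force on the tool from outside, world axes, zero at the start; "wrist_torque": the same for the moment, N m; "grip_width": finger opening in m; "grasp_force": force on a finger pad.
Only numpy, scipy, OpenCV 4.12 (cv2) and the standard library are available. Lean on these libraries where they do the work, as an engineer would, in place of code of your own. Each camera call takes 0.05 s, during which the arm holds its last target. There are 200 camera calls.

## Working session

There is one attempt and no reset: what is moved stays moved. The work goes in short steps, Python scripts to look and compute and a tool call to move; the robot and the scene stay as the last step left them, time stands still between calls to the robot, and variables do not carry over. Pictures are saved under pics/ and viewed, at most 14 in all, crops included, and the job is handed in when it is done.

Besides the shell and the picture viewer there is one more tool, called after "Emit:" by a JSON object that holds its "fn" and its "kwargs". jog_arm: Moves the arm, as the interface text tells. Its arguments: {"type":"object","properties":{"moves":{"type":"array","items":{"type":"array","items":{"type":"number"}}},"jaw":{"type":"number"}},"required":["moves"]}

```bash
mkdir -p pics; ls
python3 - <<'E'
from workcell import r
import cv2,pickle
print(r.observe())
for n in("scene","top"):
    f=r.grab_frame(n); pickle.dump(f,open(f"{n}0.pkl","wb"))
    cv2.imwrite(f"pics/{n}0.png",f["img"][:,:,::-1]); print(n,{k:f[k] for k in("fx","fy","cx","cy","k1","R","t")})
E
```

```text
pics
{'t': 0.0, 'qpos': array([-1.18803880e+00,  8.74687726e-02,  1.75151928e-01,  1.65980401e+00,
       -1.56102104e-05,  1.57079180e+00]), 'joint_velocities': array([ 0.00219264,  0.00025861, -0.00038246, -0.00041956,  0.00250456,
        0.00072112]), 'tau': array([ 7.02972702e-04, -5.20388246e+01,  4.64807081e+01,  1.61281053e-02,
        4.41179679e-05,  1.13036083e-05]), 'position': array([ 0.20533472, -0.51001552,  0.24758741]), 'orientation': array([-3.14026813e+00,  1.56042065e-05,  3.82762070e-01]), 'wrist_force': array([0.37954807, 0.10611781, 0.79203732]), 'wrist_torque': array([-0.03069142,  0.0211782 ,  0.04756296]), 'grasp_force': 0.0, 'grip_width': 0.08577986954266109}
scene {'fx': 475.0993235563457, 'fy': 475.0993235563457, 'cx': 316.4053405547229, 'cy': 249.23119521582976, 'k1': -0.105240971213148, 'R': array([[ 0.1829422 ,  0.9830791 ,  0.00936082],
       [ 0.74019018, -0.13146378, -0.65942079],
       [-0.64703219,  0.12756468, -0.75171577]]), 't': array([-0.02770275, -0.37117432,  1.33017781])}
top {'fx': 505.33212148388606, 'fy': 505.33212148388606, 'cx': 314.86438234004555, 'cy': 235.19794253570598, 'k1': 0.041458187837830895, 'R': array([[ 0.01225634, -0.99990257,  0.00668051],
       [-0.99156606, -0.01301567, -0.12894706],
       [ 0.12902145, -0.00504374, -0.99162898]]), 't': array([-0.06312014,  0.54986787,  0.91647977])}
```

View pics/top0.png

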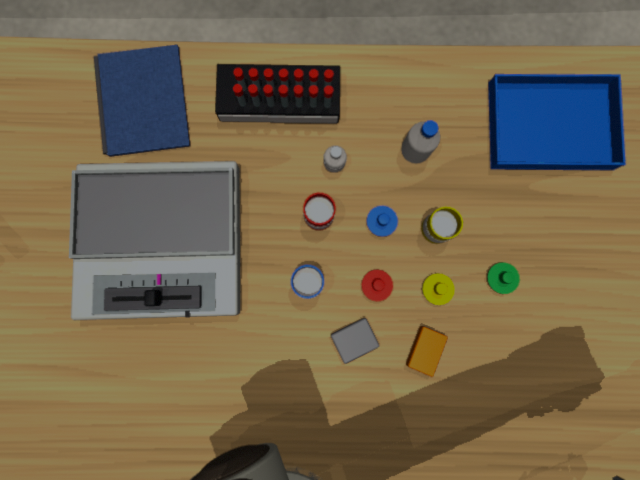

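View pics/scene0.png

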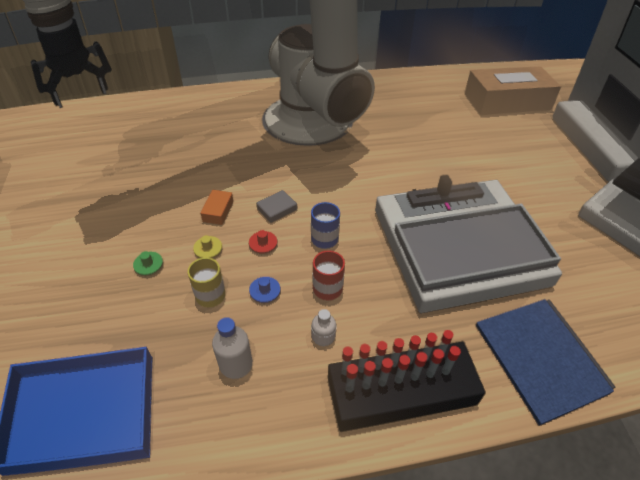

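Top view: the pots present are red (319,210), blue (308,282) and yellow (441,224). The lids are blue (382,221), red (377,285), yellow (439,289) and the spare green (503,278). The slider grip is at about (153,297) and the pointer at (159,279). The scene view agrees.

```bash
cat > h.py <<'E'
import numpy as np,cv2
from workcell import r
def world(f):
    K=np.array([[f["fx"],0,f["cx"]],[0,f["fy"],f["cy"]],[0,0,1]])
    v,u=np.mgrid[:480,:640]
    p=cv2.undistortPoints(np.dstack([u,v]).reshape(-1,1,2).astype(float),K,np.array([f["k1"],0,0,0.])).reshape(480,640,2)
    z=f["range_z"]; P=np.dstack([p[...,0]*z,p[...,1]*z,z])
    return (P-f["t"])@f["R"], np.dstack([p,np.ones((480,640))])
def onplane(f,ray,z):  # ray (N,3) camera -> world at height z
    d=ray@f["R"]; c=-f["R"].T@f["t"]; return c+d*((z-c[2])/d[:,2])[:,None]
RNG={"red":[(0,6),(174,180)],"blue":[(100,125)],"yellow":[(24,34)],"green":[(50,85)],"mag":[(140,165)]}
def mask(f,c):
    h=cv2.cvtColor(f["img"],cv2.COLOR_RGB2HSV); m=np.zeros((480,640),bool)
    for a,b in RNG[c]: m|=(h[...,0]>=a)&(h[...,0]<=b)&(h[...,1]>150)&(h[...,2]>60)
    return m
def objs(f,c,amin=40):
    """blobs of a colour: median/center by depth, at bands"""
    W,ray=world(f); m=mask(f,c); n,l,s,ce=cv2.connectedComponentsWithStats(m.astype(np.uint8))
    for i in range(1,n):
        if s[i,4]<amin: continue
        k=l==i; P=W[k]; ok=f["range_z"][k]>0; zz=P[ok,2]
        zt=np.percentile(zz,95) if ok.any() else 0
        print(c,"px",ce[i].round(0),"area",s[i,4],"bbox",s[i,:4],"ztop %.3f"%zt, "ctr",np.median(P[ok],0).round(3))
def circ(P):
    A=np.c_[2*P[:,:2],np.ones(len(P))]; s=np.linalg.lstsq(A,(P[:,:2]**2).sum(1),rcond=None)[0]
    return s[:2],np.sqrt(s[2]+s[0]**2+s[1]**2)
def lid(f,c,win,base=0.0):
    """lid centre inside window (u0,v0,u1,v1): convex hull of flange-ish, on plane"""
    W,ray=world(f); m=mask(f,c); w=np.zeros_like(m); u0,v0,u1,v1=win; w[v0:v1,u0:u1]=1; m&=w
    z=W[...,2]-base
    k=m&(z>.029)&(z<.046); fl=m&(z<.022)&(z>.003)
    a=onplane(f,ray[k],base+.037); b=onplane(f,ray[fl],base+.013)
    print(c,"lid knob",np.round((a[:,:2].max(0)+a[:,:2].min(0))/2,4),k.sum(),"flange",np.round((b[:,:2].max(0)+b[:,:2].min(0))/2,4),np.round(np.ptp(b[:,:2],axis=0),3))
def pot(f,c,win,base=0.0):
    W,ray=world(f); m=mask(f,c); w=np.zeros_like(m); u0,v0,u1,v1=win; w[v0:v1,u0:u1]=1; m&=w
    z=W[...,2]-base; k=m&(z>.075)&(z<.087); a=onplane(f,ray[k],base+.08)
    C,R=circ(a); print(c,"pot rim",C.round(4),"r %.4f"%R,k.sum(),"minmax ctr",np.round((a[:,:2].max(0)+a[:,:2].min(0))/2,4),np.round(np.ptp(a[:,:2],axis=0),3))
def rel(x,y,z,yaw):
    o=r.observe(); p=o["position"]; Y=o["orientation"][2]; d=np.array([x,y,z])-p
    c,s=np.cos(Y),np.sin(Y); t=(yaw-Y+np.pi/2)%np.pi-np.pi/2
    print("rel mm",np.round([1e3*(c*d[0]+s*d[1]),1e3*(s*d[0]-c*d[1]),-1e3*d[2]],1),"turn",round(-t,3),"at",p.round(4),"yaw",Y.round(3),"q6",o["qpos"][5].round(2))
E
python3 - <<'E'
from h import *
import pickle
f=pickle.load(open("top0.pkl","rb"))
for c in RNG: objs(f,c)
W,ray=world(f); z=W[...,2]
pot(f,"red",(295,185,345,240)); pot(f,"blue",(285,260,330,305)); pot(f,"yellow",(415,200,470,250))
lid(f,"red",(355,265,400,305)); lid(f,"blue",(362,200,402,242)); lid(f,"yellow",(420,270,460,308)); lid(f,"green",(480,260,525,300))
w=np.zeros((480,640),bool); w[150:330,60:250]=1
pl=w&(abs(z-.06)<.004); pl[262:]=0; pl[:,:72]=0
k=cv2.morphologyEx(pl.astype(np.uint8),cv2.MORPH_OPEN,np.ones((5,5)))>0
print("platform",cv2.minAreaRect(onplane(f,ray[k],.06)[:,:2].astype(np.float32)),k.sum())
k=w&(z>.066)&(z<.08); k[265:]=0
print("rim",cv2.minAreaRect(onplane(f,ray[k],.072)[:,:2].astype(np.float32)),k.sum())
k=w&(z>.095)&(z<.115); print("grip",cv2.minAreaRect(onplane(f,ray[k],.1045)[:,:2].astype(np.float32)),k.sum())
m=mask(f,"mag")&w; print("ptr",cv2.minAreaRect(onplane(f,ray[m],.053)[:,:2].astype(np.float32)),m.sum())
k=w&(z>.045)&(z<.054);print("ledge",cv2.minAreaRect(onplane(f,ray[k],.05)[:,:2].astype(np.float32)),k.sum())
for n,(u,v) in dict(timer=(355,340),box=(428,350),dropper=(336,155),wash=(430,128)).items(): print(n,W[v,u].round(3))
E
```

```text
red px [238.  72.] area 86 bbox [233  67  10  13] ztop 0.120 ctr [0.832 0.087 0.117]
red px [253.  73.] area 86 bbox [248  68  10  12] ztop 0.121 ctr [0.831 0.06  0.118]
red px [268.  73.] area 81 bbox [263  68  11  10] ztop 0.121 ctr [0.831 0.032 0.118]
red px [283.  73.] area 88 bbox [278  68  11  13] ztop 0.121 ctr [0.831 0.005 0.118]
red px [298.  73.] area 89 bbox [294  68  10  13] ztop 0.121 ctr [ 0.831 -0.022  0.118]
red px [313.  74.] area 91 bbox [309  69  10  12] ztop 0.120 ctr [ 0.831 -0.049  0.117]
red px [328.  74.] area 91 bbox [324  69  10  12] ztop 0.121 ctr [ 0.831 -0.076  0.117]
red px [237.  89.] area 82 bbox [233  84  10  12] ztop 0.121 ctr [0.802 0.086 0.118]
red px [252.  89.] area 87 bbox [248  84  10  12] ztop 0.121 ctr [0.801 0.059 0.118]
red px [268.  89.] area 85 bbox [263  84  10  12] ztop 0.121 ctr [0.801 0.032 0.118]
red px [283.  90.] area 86 bbox [278  85  10  12] ztop 0.121 ctr [0.801 0.005 0.118]
red px [298.  90.] area 90 bbox [293  85  11  12] ztop 0.121 ctr [ 0.801 -0.022  0.118]
red px [313.  90.] area 91 bbox [308  85  11  12] ztop 0.120 ctr [ 0
[... 1577 characters left out ...]
m ((0.5863386392593384, 0.24301248788833618), (0.14877735078334808, 0.27728649973869324), 2.0816597938537598) 11575
rim ((0.5850761532783508, 0.24022848904132843), (0.16178295016288757, 0.29031339287757874), 2.0293238162994385) 1950
grip ((0.43077734112739563, 0.22359715402126312), (0.02620294876396656, 0.021982291713356972), 3.1720495223999023) 209
ptr ((0.46436387300491333, 0.22724951803684235), (0.01821395382285118, 0.005402341019362211), 3.075026035308838) 40
ledge ((0.5393695831298828, 0.23700997233390808), (0.2901938855648041, 0.29786738753318787), 2.1235218048095703) 8871
timer [ 0.357 -0.133  0.021]
box [ 0.342 -0.266  0.031]
dropper [ 0.695 -0.093  0.075]
wash [ 0.728 -0.253  0.132]
```

Emit:
{"fn": "jog_arm", "kwargs": {"moves": [[32, -39, 0, 0], [64, -78, 0, 0], [96, -117, 0, 0], [128, -156, 0, 0], [160, -195, 0, 0]], "jaw": 0.5}}

```text
t: 0.6
position: [0.2803, -0.2698, 0.248]
orientation: [-3.141, -0.0, 0.382]
wrist_force: [2.1, 0.6, 0.3]
grip_width: 0.0426
grasp_force: 0.0
```

Emit:
{"fn": "jog_arm", "kwargs": {"moves": [[32, -39, 0, 0], [64, -78, 0, 0], [96, -117, 0, 0], [128, -156, 0, 0], [160, -195, 0, 0]]}}

```text
t: 1.1
position: [0.3552, -0.0312, 0.2483]
orientation: [3.141, -0.001, 0.383]
wrist_force: [1.7, -1.4, 0.3]
grip_width: 0.0426
grasp_force: 0.0
```

Emit:
{"fn": "jog_arm", "kwargs": {"moves": [[32, -39, 0, 0], [64, -78, 0, 0], [96, -117, 0, 0], [128, -156, 0, 0], [160, -195, 0, 0]]}}

```text
t: 1.6
position: [0.4363, 0.1933, 0.2481]
orientation: [-3.129, 0.0, 0.41]
wrist_force: [0.3, -0.8, 0.7]
grip_width: 0.0425
grasp_force: 0.0
```

Emit:
{"fn": "jog_arm", "kwargs": {"moves": [[3, -11, 48, 0.12], [3, -11, 48, 0.24], [3, -11, 48, 0.347], [3, -11, 48, 0.347], [3, -11, 48, 0.347]]}}

```text
t: 2.1
position: [0.4545, 0.0803, 0.2]
orientation: [-3.081, 0.007, 0.141]
wrist_force: [0.0, -0.4, 0.6]
grip_width: 0.0427
grasp_force: 0.0
```

```bash
python3 -c "
from h import *
rel(.4308,.2236,.09,.036); print(r.observe()['grip_width'],r.observe()['t'])"
```

```text
rel mm [  -3.4 -145.2  110. ] turn 0.105 at [0.4545 0.0803 0.2   ] yaw 0.141 q6 3.14
0.042684954872144264 2.1
```

Emit:
{"fn": "jog_arm", "kwargs": {"moves": [[0, 0, 0, -0.149], [0, 0, 0, -0.298], [0, 0, 0, -0.447], [0, 0, 0, -0.596], [0, 0, 0, -0.745]]}}

```text
t: 2.6
position: [0.4545, 0.0817, 0.2004]
orientation: [-3.093, -0.037, 0.894]
wrist_force: [1.0, -0.5, 0.6]
grip_width: 0.0429
grasp_force: 0.0
```

Emit:
{"fn": "jog_arm", "kwargs": {"moves": [[0, 0, 0, -0.149], [0, 0, 0, -0.298], [0, 0, 0, -0.447], [0, 0, 0, -0.596], [0, 0, 0, -0.745]]}}

```text
t: 3.1
position: [0.4545, 0.0817, 0.2004]
orientation: [-3.131, -0.06, 1.639]
wrist_force: [0.6, -0.5, 0.1]
grip_width: 0.0427
grasp_force: 0.0
```

Emit:
{"fn": "jog_arm", "kwargs": {"moves": [[0, 0, 0, -0.149], [0, 0, 0, -0.298], [0, 0, 0, -0.447], [0, 0, 0, -0.596], [0, 0, 0, -0.745]]}}

```text
t: 3.6
position: [0.4545, 0.0817, 0.2004]
orientation: [3.109, -0.052, 2.385]
wrist_force: [-0.9, 0.7, 1.1]
grip_width: 0.043
grasp_force: 0.0
```

Emit:
{"fn": "jog_arm", "kwargs": {"moves": [[0, 0, 0, -0.149], [0, 0, 0, -0.298], [0, 0, 0, -0.447], [0, 0, 0, -0.596], [0, 0, 0, -0.745]]}}

```text
t: 4.1
position: [0.4545, 0.0817, 0.2004]
orientation: [3.083, -0.016, 3.13]
wrist_force: [-0.3, 0.2, 0.1]
grip_width: 0.0426
grasp_force: 0.0
```

```bash
python3 -c "
from h import *
rel(.4308,.2236,.09,.036); print(r.observe())"
```

```text
rel mm [ 25.3 141.6 110.4] turn -0.047 at [0.4545 0.0817 0.2004] yaw 3.13 q6 0.15
{'t': 4.1, 'qpos': array([ 0.14271237, -0.130571  , -0.13141987,  1.57636177,  0.06065212,
        0.15446323]), 'joint_velocities': array([ 2.41717063e-04, -3.04891836e-04, -1.56523279e-03, -1.57415015e-03,
        8.75912598e-04, -1.47852454e+00]), 'tau': array([-3.30139810e-03, -3.86259806e+01,  4.68938577e+01,  7.20014842e-02,
        1.96155645e-01,  2.46242076e+00]), 'position': array([0.45448981, 0.08171692, 0.20038485]), 'orientation': array([ 3.08264608, -0.01566394,  3.13010902]), 'wrist_force': array([-0.30446979,  0.20140462,  0.08941278]), 'wrist_torque': array([-0.04191869, -0.02153034,  0.06243261]), 'grasp_force': 0.0, 'grip_width': 0.042642817215437855}
```

Emit:
{"fn": "jog_arm", "kwargs": {"moves": [[0, 0, 0, -0.149], [0, 0, 0, -0.298], [0, 0, 0, -0.447], [0, 0, 0, -0.596], [0, 0, 0, -0.745]]}}

```text
t: 4.6
position: [0.4545, 0.0817, 0.2004]
orientation: [3.088, 0.028, -2.409]
wrist_force: [-0.1, -0.2, -0.6]
grip_width: 0.0428
grasp_force: 0.0
```

Emit:
{"fn": "jog_arm", "kwargs": {"moves": [[0, 0, 0, -0.149], [0, 0, 0, -0.298], [0, 0, 0, -0.447], [0, 0, 0, -0.596], [0, 0, 0, -0.745]]}}

```text
t: 5.1
position: [0.4545, 0.0817, 0.2004]
orientation: [3.121, 0.057, -1.664]
wrist_force: [0.2, -0.6, -0.6]
grip_width: 0.0429
grasp_force: 0.0
```

Emit:
{"fn": "jog_arm", "kwargs": {"moves": [[0, 0, 0, -0.149], [0, 0, 0, -0.298], [0, 0, 0, -0.447], [0, 0, 0, -0.596], [0, 0, 0, -0.745]]}}

```text
t: 5.6
position: [0.4545, 0.0817, 0.2004]
orientation: [-3.118, 0.056, -0.918]
wrist_force: [-0.2, 0.2, 0.1]
grip_width: 0.043
grasp_force: 0.0
```

Emit:
{"fn": "jog_arm", "kwargs": {"moves": [[0, 0, 0, -0.149], [0, 0, 0, -0.298], [0, 0, 0, -0.447], [0, 0, 0, -0.596], [0, 0, 0, -0.745]]}}

```text
t: 6.1
position: [0.4545, 0.0817, 0.2004]
orientation: [-3.086, 0.025, -0.173]
wrist_force: [-0.6, -0.0, 0.1]
grip_width: 0.0425
grasp_force: 0.0
```

Emit:
{"fn": "jog_arm", "kwargs": {"moves": [[0, 0, 0, -0.149], [0, 0, 0, -0.298], [0, 0, 0, -0.38]]}}

```text
t: 6.4
position: [0.452, 0.0958, 0.2003]
orientation: [-3.092, 0.003, 0.18]
wrist_force: [0.7, 0.2, -0.5]
grip_width: 0.0425
grasp_force: 0.0
```

```bash
python3 -c "
from h import *
print(r.observe()['qpos'],r.observe()['position'])"
```

```text
[ 0.18035588 -0.13312822 -0.13350714  1.57340515  0.04920417 -3.1416557 ] [0.45196541 0.09580884 0.20031236]
```

Emit:
{"fn": "jog_arm", "kwargs": {"moves": [[0, 0, 0, -0.14]]}}

```text
t: 6.5
position: [0.4425, 0.1304, 0.2003]
orientation: [-3.12, -0.004, 0.273]
wrist_force: [1.2, -0.4, 0.2]
grip_width: 0.0425
grasp_force: 0.0
```

```bash
python3 -c "
from h import *
print(r.observe()['qpos'],r.observe()['position'])"
```

```text
[ 0.2737478  -0.14096311 -0.14005655  1.56798642  0.02201466 -3.1404964 ] [0.4425057  0.13038198 0.20027118]
```

Emit:
{"fn": "jog_arm", "kwargs": {"moves": [[0, 0, 0, -0.1]]}}

```text
t: 6.6
position: [0.433, 0.1566, 0.2004]
orientation: [-3.139, -0.006, 0.344]
wrist_force: [0.1, 0.5, 0.1]
grip_width: 0.0429
grasp_force: 0.0
```

```bash
python3 -c "
from h import *
print(r.observe()['qpos'],r.observe()['position'],r.observe()['orientation'])"
```

```text
[ 3.45245860e-01 -1.44892362e-01 -1.43243308e-01  1.56663151e+00
  2.90719110e-03 -3.14056859e+00] [0.43304471 0.15657259 0.20036154] [-3.13867951 -0.00581089  0.34422178]
```

Emit:
{"fn": "jog_arm", "kwargs": {"moves": [[0, 0, 0, 0.149], [0, 0, 0, 0.298], [0, 0, 0, 0.447], [0, 0, 0, 0.596], [0, 0, 0, 0.745]]}}

```text
t: 7.1
position: [0.4333, 0.1557, 0.2004]
orientation: [-3.135, -0.001, -0.409]
wrist_force: [0.2, -0.4, 0.0]
grip_width: 0.0426
grasp_force: 0.0
```

Emit:
{"fn": "jog_arm", "kwargs": {"moves": [[0, 0, 0, 0.149], [0, 0, 0, 0.298], [0, 0, 0, 0.447], [0, 0, 0, 0.596], [0, 0, 0, 0.745]]}}

```text
t: 7.6
position: [0.4333, 0.1556, 0.2004]
orientation: [-3.136, 0.003, -1.155]
wrist_force: [-0.3, -0.7, -0.1]
grip_width: 0.0427
grasp_force: 0.0
```

Emit:
{"fn": "jog_arm", "kwargs": {"moves": [[0, 0, 0, 0.149], [0, 0, 0, 0.298], [0, 0, 0, 0.447], [0, 0, 0, 0.596], [0, 0, 0, 0.745]]}}

```text
t: 8.1
position: [0.4333, 0.1556, 0.2004]
orientation: [-3.14, 0.006, -1.899]
wrist_force: [-0.4, 1.4, -0.1]
grip_width: 0.0424
grasp_force: 0.0
```

Emit:
{"fn": "jog_arm", "kwargs": {"moves": [[0, 0, 0, 0.149], [0, 0, 0, 0.298], [0, 0, 0, 0.447], [0, 0, 0, 0.596], [0, 0, 0, 0.745]]}}

```text
t: 8.6
position: [0.4333, 0.1556, 0.2004]
orientation: [3.139, 0.006, -2.645]
wrist_force: [-0.0, 0.1, 0.0]
grip_width: 0.0426
grasp_force: 0.0
```

Emit:
{"fn": "jog_arm", "kwargs": {"moves": [[0, 0, 0, 0.149], [0, 0, 0, 0.298], [0, 0, 0, 0.447], [0, 0, 0, 0.469], [0, 0, 0, 0.469]]}}

```text
t: 9.1
position: [0.4333, 0.1556, 0.2004]
orientation: [3.136, 0.004, -3.104]
wrist_force: [-0.2, -0.1, 0.7]
grip_width: 0.0425
grasp_force: 0.0
```

```bash
python3 -c "
from h import *
rel(.4308,.2236,.09,.036); print(r.observe()['orientation'])"
```

```text
rel mm [  0.   68.  110.4] turn 0.001 at [0.4333 0.1556 0.2004] yaw -3.104 q6 0.31
[ 3.13622028  0.00402773 -3.1044312 ]
```

Emit:
{"fn": "jog_arm", "kwargs": {"moves": [[0, 50, 0, 0], [0, 68, 0, 0], [0, 68, 50, 0], [0, 68, 95, 0], [0, 68, 110, 0]]}}

```text
t: 9.6
position: [0.4294, 0.2234, 0.0865]
orientation: [3.139, -0.001, -3.104]
wrist_force: [0.6, -0.1, 0.8]
grip_width: 0.043
grasp_force: 0.0
```

Emit:
{"fn": "jog_arm", "kwargs": {"moves": [[0, 0, 0, 0], [0, 0, 0, 0], [0, 0, 0, 0], [0, 0, 0, 0], [0, 0, 0, 0]], "jaw": 0.15}}

```text
t: 10.1
position: [0.4317, 0.2242, 0.0919]
orientation: [3.136, 0.005, -3.108]
wrist_force: [-4.6, -0.4, -0.1]
grip_width: 0.0189
grasp_force: 62.3
```

Emit:
{"fn": "jog_arm", "kwargs": {"moves": [[0, -15, 0, 0], [0, -30, 0, 0], [0, -43, 0, 0], [0, -49, 0, 0], [0, -50, 0, 0]]}}

```text
t: 10.6
position: [0.4335, 0.1756, 0.0919]
orientation: [3.131, 0.005, -3.107]
wrist_force: [-6.5, 14.0, 0.7]
grip_width: 0.0192
grasp_force: 63.1
```

```bash
cat > sl.py <<'E'
from h import *
import sys
f=r.grab_frame("top"); W,ray=world(f); z=W[...,2]; w=np.zeros((480,640),bool); w[265:330,60:250]=1
v=f["img"].max(2)
k=w&(z>.09)&(z<.115)
import cv2; cv2.imwrite(f"pics/{sys.argv[1]}.png",cv2.resize(f["img"][150:350,60:350,::-1],None,fx=2.5,fy=2.5))
E
python3 sl.py s1; python3 -c "
from h import *
rel(.4308,.2236,.09,.036)"
```

```text
rel mm [ 1.  48.   1.9] turn -0.002 at [0.4334 0.1756 0.0919] yaw -3.107 q6 0.35
```

View pics/s1.png

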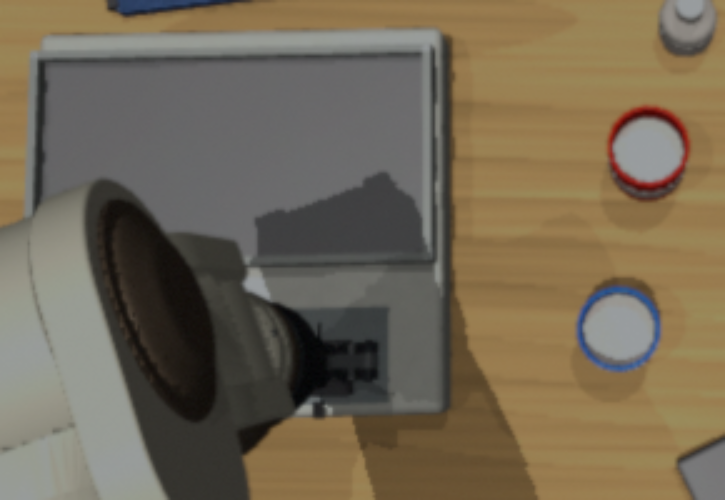

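The slider is against its stop: there is a 14 N reaction and the TCP moved about 48 mm. I'll let go and head to the blue pot.

Emit:
{"fn": "jog_arm", "kwargs": {"moves": [[0, 0, 0, 0], [0, 0, 0, 0], [0, 0, -20, 0], [0, 0, -65, 0], [0, 0, -108, 0]], "jaw": 0.5}}

```text
t: 11.15
position: [0.4329, 0.1733, 0.2001]
orientation: [3.136, 0.004, -3.108]
wrist_force: [0.7, 0.7, 0.2]
grip_width: 0.0428
grasp_force: 0.0
```

Emit:
{"fn": "jog_arm", "kwargs": {"moves": [[-5, -50, 0, 0], [-10, -100, 0, 0], [-15, -150, 0, 0], [-20, -200, 0, 0], [-21.6, -220, 0, 0]], "jaw": 0.95}}

```text
t: 11.65
position: [0.4624, -0.0492, 0.198]
orientation: [3.138, 0.006, -3.111]
wrist_force: [0.7, -0.1, 0.0]
grip_width: 0.0812
grasp_force: 0.0
```

Emit:
{"fn": "jog_arm", "kwargs": {"moves": [[0, 0, 0, 0]]}}

```text
t: 11.75
position: [0.4624, -0.0485, 0.1978]
orientation: [3.137, 0.005, -3.112]
wrist_force: [0.6, 0.3, 0.4]
grip_width: 0.0807
grasp_force: 0.0
```

```bash
python3 -c "
from h import *
f=r.grab_frame('top'); W,ray=world(f); z=W[...,2]
w=np.zeros((480,640),bool); w[265:330,60:250]=1; k=w&(z>.095)&(z<.115)
print('grip',cv2.minAreaRect(onplane(f,ray[k],.1045)[:,:2].astype(np.float32)),k.sum())
rel(.4627,-.0431,.05,.036)
for c in ['red','blue','yellow']: objs(f,c,60)
" | grep -v 'z.*0.1[12]'
python3 - <<'E'
from h import *
f=r.grab_frame('scene')
W,ray=world(f)
m=mask(f,'blue'); z=W[...,2]; k=m&(z>.075)&(z<.087)&(abs(W[...,0]-.46)<.06)&(abs(W[...,1]+.04)<.06)
print(k.sum(), circ(onplane(f,ray[k],.08)) if k.sum()>20 else '')
E
```

```text
grip ((0.4322482943534851, 0.17194554209709167), (0.02736677974462509, 0.020393842831254005), 2.8771724700927734) 194
rel mm [ -0.6   3.9 147.8] turn -0.005 at [ 0.4622 -0.047   0.1978] yaw -3.111 q6 -0.14
blue px [555. 123.] area 10058 bbox [494  74 131  92] ztop 0.040 ctr [ 0.785 -0.528  0.006]
blue px [430. 128.] area 188 bbox [422 121  16  15] ztop 0.133 ctr [ 0.729 -0.253  0.13 ]
yellow px [447. 222.] area 326 bbox [429 206  35  34] ztop 0.082 ctr [ 0.576 -0.299  0.078]
yellow px [438. 289.] area 841 bbox [422 273  33  33] ztop 0.037 ctr [ 0.454 -0.29   0.014]
0
```

Emit:
{"fn": "jog_arm", "kwargs": {"moves": [[0, 4, 40, 0], [0, 4, 80, 0], [0, 4, 120, 0], [0, 4, 148, 0], [0, 4, 148, 0]]}}

```text
t: 12.35
position: [0.46, -0.0394, 0.046]
orientation: [3.135, -0.002, -3.106]
wrist_force: [0.5, -0.5, 0.9]
grip_width: 0.0811
grasp_force: 0.0
```

Emit:
{"fn": "jog_arm", "kwargs": {"moves": [[0, 0, 0, 0], [0, 0, 0, 0], [0, 0, 0, 0], [0, 0, 0, 0], [0, 0, 0, 0]], "jaw": 0.4}}

```text
t: 12.85
position: [0.4638, -0.0406, 0.0519]
orientation: [3.136, 0.008, -3.108]
wrist_force: [-0.3, 2.7, 7.3]
grip_width: 0.0592
grasp_force: 65.0
```

Emit:
{"fn": "jog_arm", "kwargs": {"moves": [[0, 0, -20, 0], [0, 0, -60, 0], [0, 0, -100, 0], [0, 0, -100, 0]]}}

```text
t: 13.25
position: [0.4644, -0.0415, 0.1559]
orientation: [3.137, 0.013, -3.108]
wrist_force: [0.8, -0.6, -0.1]
grip_width: 0.0587
grasp_force: 64.8
```

```bash
python3 -c "
from h import *
rel(.5827,.343,.15,.036)
f=r.grab_frame('scene')
cv2.imwrite('pics/s2.png',f['img'][150:400,100:550,::-1])"
```

```text
rel mm [-131.2  380.3    5.9] turn -0.002 at [ 0.4644 -0.0415  0.1559] yaw -3.108 q6 -0.13
```

View pics/s2.png

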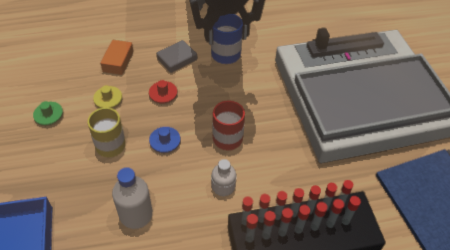

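The blue pot is held upright in the gripper, and the slider shows at the right-hand end of its track (near (322,38) in the crop).

Emit:
{"fn": "jog_arm", "kwargs": {"moves": [[-16, 47, -15, 0], [-32, 94, -15, 0], [-48, 141, -15, 0], [-64, 188, -15, 0], [-80, 235, -15, 0]]}}

```text
t: 13.8
position: [0.5337, 0.1979, 0.1652]
orientation: [3.136, 0.003, -3.108]
wrist_force: [1.4, -1.3, -0.6]
grip_width: 0.0585
grasp_force: 65.0
```

Emit:
{"fn": "jog_arm", "kwargs": {"moves": [[-16, 47, 0, 0], [-32, 94, 0, 0], [-48, 141, 0, 0], [-51, 145, 0, 0], [-51, 145, 0, 0]]}}

```text
t: 14.3
position: [0.5794, 0.3436, 0.1648]
orientation: [3.137, 0.001, -3.106]
wrist_force: [-0.6, -0.8, -1.1]
grip_width: 0.0587
grasp_force: 65.1
```

```bash
python3 -c "
from h import *
rel(.5827,.343,.115,.036)"
```

```text
rel mm [-3.3 -0.7 49.8] turn -0.0 at [0.5794 0.3436 0.1648] yaw -3.106 q6 0.5
```

Emit:
{"fn": "jog_arm", "kwargs": {"moves": [[-3, -1, 30, 0], [-3, -1, 46, 0], [-3, -1, 52, 0], [-3, -1, 52, 0], [-3, -1, 52, 0]]}}

```text
t: 14.8
position: [0.5833, 0.3414, 0.1164]
orientation: [3.135, 0.005, -3.108]
wrist_force: [0.2, -0.7, -0.7]
grip_width: 0.0587
grasp_force: 65.1
```

Emit:
{"fn": "jog_arm", "kwargs": {"moves": [[0, 0, 0, 0], [0, 0, 0, 0], [0, 0, 0, 0], [0, 0, -20, 0], [0, 0, -65, 0]], "jaw": 0.95}}

```text
t: 15.3
position: [0.5814, 0.3408, 0.1768]
orientation: [3.139, -0.002, -3.108]
wrist_force: [1.5, -0.4, -0.3]
grip_width: 0.0812
grasp_force: 0.0
```

Emit:
{"fn": "jog_arm", "kwargs": {"moves": [[0, -50, -40, 0], [0, -100, -40, 0], [0, -150, -40, 0], [0, -200, -40, 0], [0, -250, -40, 0]]}}

```text
t: 15.8
position: [0.5905, 0.1012, 0.2193]
orientation: [3.136, 0.005, -3.107]
wrist_force: [1.3, 0.6, 0.4]
grip_width: 0.0812
grasp_force: 0.0
```

```bash
python3 -c "
from h import *
f=r.grab_frame('top'); W,ray=world(f)
rel(.5937,-.0624,.2,.036)
for c in ['red','blue','yellow']: objs(f,c,30)
" | grep -v 'ztop 0.1[123]'
```

```text
rel mm [   1.8 -157.1   19.5] turn -0.006 at [0.5908 0.0947 0.2195] yaw -3.112 q6 0.13
red px [319. 208.] area 230 bbox [304 193  32  33] ztop 0.082 ctr [ 0.601 -0.063  0.079]
red px [377. 285.] area 763 bbox [362 270  31  31] ztop 0.038 ctr [ 0.459 -0.174  0.014]
blue px [555. 122.] area 10228 bbox [494  74 131  92] ztop 0.040 ctr [ 0.786 -0.528  0.006]
blue px [382. 221.] area 699 bbox [367 206  30  30] ztop 0.038 ctr [ 0.582 -0.184  0.014]
yellow px [446. 222.] area 362 bbox [428 206  36  34] ztop 0.082 ctr [ 0.575 -0.298  0.077]
yellow px [438. 289.] area 842 bbox [422 273  33  32] ztop 0.037 ctr [ 0.454 -0.29   0.014]
```

Emit:
{"fn": "jog_arm", "kwargs": {"moves": [[1, -50, 20, 0], [1, -100, 20, 0], [1, -154, 20, 0], [1, -154, 60, 0], [1, -154, 100, 0]]}}

```text
t: 16.35
position: [0.5961, -0.0528, 0.1182]
orientation: [3.137, 0.007, -3.111]
wrist_force: [0.3, -0.4, -0.8]
grip_width: 0.0815
grasp_force: 0.0
```

```bash
python3 -c "
from h import *
rel(.5937,-.0624,.05,.036)
f=r.grab_frame('top'); objs(f,'blue',20); cv2.imwrite('pics/s3.png',cv2.resize(f['img'][150:330,60:480,::-1],None,fx=1.8,fy=1.8))"
```

```text
rel mm [ 2.7 -9.5 68.2] turn -0.005 at [ 0.5961 -0.0528  0.1182] yaw -3.111 q6 -0.12
blue px [555. 123.] area 10018 bbox [494  74 131  92] ztop 0.040 ctr [ 0.785 -0.528  0.006]
blue px [430. 128.] area 186 bbox [422 121  16  15] ztop 0.132 ctr [ 0.729 -0.253  0.13 ]
blue px [ 79. 205.] area 221 bbox [ 61 188  36  36] ztop 0.142 ctr [0.583 0.34  0.139]
blue px [382. 221.] area 700 bbox [367 206  30  30] ztop 0.037 ctr [ 0.583 -0.184  0.014]
```

View pics/s3.png

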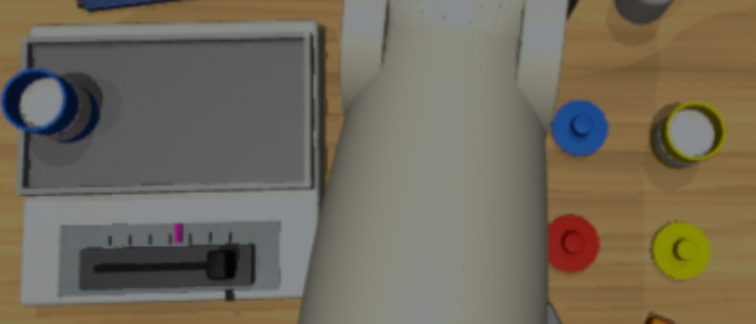

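The blue pot is upright on the platform, with its rim at crop (40,102). The slider is at the right end of its slot, and the pointer is at crop (178,233).

Emit:
{"fn": "jog_arm", "kwargs": {"moves": [[2, -6, 20, 0], [2, -6, 50, 0], [2, -6, 68, 0], [2, -6, 68, 0]]}}

```text
t: 16.8
position: [0.5925, -0.0557, 0.0481]
orientation: [3.135, 0.0, -3.107]
wrist_force: [-0.3, 0.4, -0.1]
grip_width: 0.0814
grasp_force: 0.0
```

Emit:
{"fn": "jog_arm", "kwargs": {"moves": [[0, 0, 0, 0], [0, 0, 0, 0], [0, 0, 0, 0], [0, 0, 0, 0], [0, 0, 0, 0]], "jaw": 0.4}}

```text
t: 17.3
position: [0.5951, -0.0561, 0.0523]
orientation: [3.136, 0.008, -3.107]
wrist_force: [-0.5, -0.0, 6.7]
grip_width: 0.0594
grasp_force: 65.3
```

Emit:
{"fn": "jog_arm", "kwargs": {"moves": [[0, 0, -20, 0], [0, 0, -65, 0], [0, 0, -110, 0], [0, 0, -110, 0]]}}

```text
t: 17.7
position: [0.5958, -0.0569, 0.1678]
orientation: [3.137, 0.015, -3.108]
wrist_force: [0.2, -0.8, -1.1]
grip_width: 0.0594
grasp_force: 65.3
```

```bash
python3 -c "
from h import *
rel(.5863,.243,.112,.036)"
```

```text
rel mm [ -0.7 300.1  55.8] turn -0.002 at [ 0.5958 -0.0569  0.1678] yaw -3.108 q6 -0.13
```

Emit:
{"fn": "jog_arm", "kwargs": {"moves": [[0, 50, 0, 0], [0, 100, 0, 0], [0, 150, 0, 0], [0, 200, 0, 0], [0, 250, 0, 0]]}}

```text
t: 18.2
position: [0.5845, 0.1952, 0.1615]
orientation: [3.136, 0.005, -3.108]
wrist_force: [0.9, -0.4, -1.7]
grip_width: 0.0597
grasp_force: 65.4
```

Emit:
{"fn": "jog_arm", "kwargs": {"moves": [[0, 48, 0, 0], [0, 48, 20, 0], [0, 48, 45, 0], [0, 48, 55, 0], [0, 48, 55, 0]]}}

```text
t: 18.7
position: [0.5834, 0.2432, 0.1109]
orientation: [3.132, 0.008, -3.106]
wrist_force: [-9.4, 4.0, 22.9]
grip_width: 0.0595
grasp_force: 67.8
```

```bash
python3 -c "
from h import *
rel(.5863,.243,.112,.036)"
```

```text
rel mm [-2.9 -0.3 -1.1] turn -0.001 at [0.5834 0.2432 0.1109] yaw -3.106 q6 0.36
```

Emit:
{"fn": "jog_arm", "kwargs": {"moves": [[0, 0, 0, 0], [0, 0, 0, 0], [0, 0, 0, 0], [0, 0, -20, 0], [0, 0, -65, 0]], "jaw": 0.95}}

```text
t: 19.2
position: [0.5816, 0.2401, 0.1677]
orientation: [3.139, -0.003, -3.108]
wrist_force: [1.1, 0.9, 0.4]
grip_width: 0.0809
grasp_force: 0.0
```

Emit:
{"fn": "jog_arm", "kwargs": {"moves": [[3, -48, -40, 0], [6, -98, -40, 0], [9, -148, -40, 0], [12, -198, -40, 0], [15, -247, -40, 0]]}}

```text
t: 19.7
position: [0.5763, 0.0009, 0.2099]
orientation: [3.136, 0.004, -3.108]
wrist_force: [1.2, 0.2, 0.1]
grip_width: 0.0814
grasp_force: 0.0
```

Emit:
{"fn": "jog_arm", "kwargs": {"moves": [[3, -49, 0, 0], [6, -98, 0, 0], [9, -148, 0, 0], [12, -198, 0, 0], [15, -247, 0, 0]]}}

```text
t: 20.2
position: [0.5695, -0.2468, 0.2083]
orientation: [3.136, 0.004, -3.108]
wrist_force: [0.5, 0.4, 0.7]
grip_width: 0.0812
grasp_force: 0.0
```

Emit:
{"fn": "jog_arm", "kwargs": {"moves": [[0, -38, 10, 0], [0, -38, 10, 0], [0, -38, 10, 0]]}}

```text
t: 20.5
position: [0.5709, -0.2833, 0.1974]
orientation: [3.135, 0.002, -3.11]
wrist_force: [0.3, -0.0, 0.2]
grip_width: 0.0811
grasp_force: 0.0
```

```bash
python3 -c "
from h import *
f=r.grab_frame('top'); W,ray=world(f)
rel(.5707,-.2915,.05,.036)
for c in ['red','blue','yellow']: objs(f,c,30)
f=r.grab_frame('scene'); objs(f,'yellow',30)
" | grep -v 'ztop 0.1[123]'
```

```text
rel mm [  0.8  -9.1 148. ] turn -0.003 at [ 0.5712 -0.2823  0.198 ] yaw -3.108 q6 -0.5
red px [139. 206.] area 361 bbox [121 189  38  36] ztop 0.142 ctr [0.585 0.245 0.137]
red px [377. 285.] area 771 bbox [361 270  32  31] ztop 0.038 ctr [ 0.459 -0.174  0.013]
blue px [512.  97.] area 1803 bbox [494  75  54  72] ztop 0.041 ctr [ 0.845 -0.439  0.007]
blue px [ 79. 205.] area 282 bbox [ 61 188  37  37] ztop 0.142 ctr [0.584 0.34  0.139]
blue px [382. 221.] area 698 bbox [367 206  30  30] ztop 0.038 ctr [ 0.582 -0.184  0.014]
yellow px [445. 230.] area 231 bbox [427 214  37  26] ztop 0.082 ctr [ 0.557 -0.284  0.077]
yellow px [436. 287.] area 661 bbox [422 273  30  32] ztop 0.038 ctr [ 0.457 -0.285  0.014]
yellow px [198. 248.] area 86 bbox [194 240   9  16] ztop 0.014 ctr [ 0.455 -0.308  0.012]
```

Emit:
{"fn": "jog_arm", "kwargs": {"moves": [[0, -6, 40, 0], [0, -6, 85, 0], [0, -6, 130, 0], [0, -6, 147, 0], [0, -6, 147, 0]]}}

```text
t: 21.1
position: [0.5709, -0.2854, 0.0485]
orientation: [3.134, -0.0, -3.106]
wrist_force: [-0.1, 0.3, -0.2]
grip_width: 0.0812
grasp_force: 0.0
```

Emit:
{"fn": "jog_arm", "kwargs": {"moves": [[0, 0, 0, 0], [0, 0, 0, 0], [0, 0, 0, 0], [0, 0, 0, 0], [0, 0, 0, 0]], "jaw": 0.4}}

```text
t: 21.6
position: [0.5736, -0.2877, 0.0543]
orientation: [3.138, 0.008, -3.107]
wrist_force: [0.9, 1.3, 7.8]
grip_width: 0.0596
grasp_force: 65.2
```

Emit:
{"fn": "jog_arm", "kwargs": {"moves": [[0, 0, -20, 0], [0, 0, -65, 0], [0, 0, -110, 0], [0, 0, -110, 0]]}}

```text
t: 22.0
position: [0.574, -0.2893, 0.17]
orientation: [3.142, 0.014, -3.108]
wrist_force: [-0.5, -1.0, -0.9]
grip_width: 0.0598
grasp_force: 65.3
```

```bash
python3 -c "
from h import *
rel(.5899,.143,.112,.036)"
```

```text
rel mm [-30.5 431.5  58. ] turn -0.002 at [ 0.574  -0.2893  0.17  ] yaw -3.108 q6 -0.5
```

Emit:
{"fn": "jog_arm", "kwargs": {"moves": [[-3, 49, 0, 0], [-6, 98, 0, 0], [-10, 148, 0, 0], [-14, 197, 0, 0], [-17, 246, 0, 0]]}}

```text
t: 22.5
position: [0.5804, -0.0398, 0.1636]
orientation: [3.136, 0.006, -3.108]
wrist_force: [0.7, -0.6, -1.6]
grip_width: 0.0597
grasp_force: 65.4
```

Emit:
{"fn": "jog_arm", "kwargs": {"moves": [[-3, 49, 0, 0], [-6, 98, 0, 0], [-10, 148, 0, 0], [-13, 184, 0, 0], [-13, 184, 0, 0]]}}

```text
t: 23.0
position: [0.587, 0.147, 0.1643]
orientation: [3.135, 0.005, -3.103]
wrist_force: [-0.6, -1.0, -1.4]
grip_width: 0.0595
grasp_force: 65.6
```

```bash
python3 -c "
from h import *
rel(.5899,.143,.112,.036)"
```

```text
rel mm [-2.7 -4.1 52.3] turn 0.003 at [0.587  0.147  0.1643] yaw -3.103 q6 0.2
```

Emit:
{"fn": "jog_arm", "kwargs": {"moves": [[-2, -4, 30, 0], [-2, -4, 47, 0], [-2, -4, 51, 0], [-2, -4, 51, 0], [-2, -4, 51, 0]]}}

```text
t: 23.5
position: [0.5897, 0.1386, 0.1136]
orientation: [3.136, 0.005, -3.108]
wrist_force: [-0.8, -0.7, 1.9]
grip_width: 0.0598
grasp_force: 65.6
```

Emit:
{"fn": "jog_arm", "kwargs": {"moves": [[0, 0, 0, 0], [0, 0, 0, 0], [0, 0, 0, 0], [0, 0, -20, 0], [0, 0, -65, 0]], "jaw": 0.95}}

```text
t: 24.0
position: [0.5876, 0.1382, 0.1748]
orientation: [3.137, -0.003, -3.108]
wrist_force: [1.6, 1.1, 0.3]
grip_width: 0.0813
grasp_force: 0.0
```

Emit:
{"fn": "jog_arm", "kwargs": {"moves": [[3, -48, -20, 0], [6, -98, -20, 0], [9, -148, -20, 0], [12, -198, -20, 0], [14, -247, -20, 0]], "jaw": 0.5}}

```text
t: 24.5
position: [0.5832, -0.1095, 0.1967]
orientation: [3.136, 0.005, -3.107]
wrist_force: [0.9, -0.3, 0.3]
grip_width: 0.0427
grasp_force: 0.0
```

Emit:
{"fn": "jog_arm", "kwargs": {"moves": [[2, -49, 0, 0], [2, -75, 0, 0], [2, -75, 0, 0], [2, -75, 0, 0]]}}

```text
t: 24.9
position: [0.584, -0.183, 0.1958]
orientation: [3.136, 0.004, -3.109]
wrist_force: [0.1, -0.1, 0.1]
grip_width: 0.0424
grasp_force: 0.0
```

```bash
cat > pl.py <<'E'
from h import *
f=r.grab_frame('top')
for c,w in dict(blue=(55,180,110,232),red=(112,180,170,232),yellow=(170,180,235,240)).items():
    try: pot(f,c,w,.06)
    except Exception as e: print(c,e)
for c,w in dict(red=(355,265,400,305),blue=(362,200,402,242),yellow=(420,270,460,308)).items():
    try: lid(f,c,w)
    except Exception as e: print(c,e)
E
python3 pl.py; python3 -c "
from h import *
rel(.583,-.1825,.033,.036)"
```

```text
blue pot rim [0.5824 0.339 ] r 0.0281 199 minmax ctr [0.5821 0.3394] [0.059 0.058]
red pot rim [0.583  0.2404] r 0.0283 214 minmax ctr [0.5827 0.2407] [0.058 0.059]
yellow pot rim [0.5869 0.1366] r 0.0280 221 minmax ctr [0.5868 0.1367] [0.06  0.058]
red zero-size array to reduction operation maximum which has no identity
blue lid knob [ 0.5868 -0.177 ] 6 flange [ 0.5859 -0.1715] [0.045 0.029]
yellow zero-size array to reduction operation maximum which has no identity
rel mm [  1.1  -0.3 163. ] turn -0.002 at [ 0.5841 -0.1822  0.196 ] yaw -3.108 q6 -0.34
```

Emit:
{"fn": "jog_arm", "kwargs": {"moves": [[-1, 0, 40, 0], [-1, 0, 85, 0], [-1, 0, 130, 0], [-1, 0, 159, 0], [-1, 0, 159, 0]]}}

```text
t: 25.45
position: [0.5832, -0.1793, 0.0325]
orientation: [3.133, -0.003, -3.106]
wrist_force: [-0.2, -0.7, -0.4]
grip_width: 0.0427
grasp_force: 0.0
```

Emit:
{"fn": "jog_arm", "kwargs": {"moves": [[0, 0, 0, 0], [0, 0, 0, 0], [0, 0, 0, 0], [0, 0, 0, 0], [0, 0, 0, 0]], "jaw": 0.1}}

```text
t: 25.95
position: [0.587, -0.1819, 0.0393]
orientation: [3.137, 0.008, -3.108]
wrist_force: [0.9, 1.2, 7.1]
grip_width: 0.0195
grasp_force: 59.5
```

Emit:
{"fn": "jog_arm", "kwargs": {"moves": [[0, 0, -20, 0], [0, 0, -65, 0], [0, 0, -110, 0], [0, 0, -155, 0], [0, 0, -155, 0]]}}

```text
t: 26.45
position: [0.5871, -0.1834, 0.2002]
orientation: [3.14, 0.014, -3.108]
wrist_force: [-0.3, 0.2, -1.0]
grip_width: 0.0196
grasp_force: 58.8
```

```bash
python3 -c "
from h import *
rel(.5824,.3412,.19,.036)
f=r.grab_frame('scene')
cv2.imwrite('pics/s4.png',f['img'][100:380,120:600,::-1])"
```

```text
rel mm [-12.9 524.4  10.2] turn -0.002 at [ 0.5871 -0.1834  0.2002] yaw -3.108 q6 -0.34
```

View pics/s4.png

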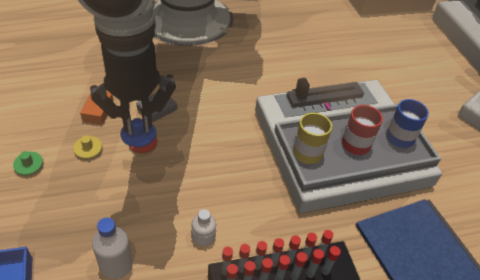

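The blue lid is held level, and the three open pots stand upright on the platform. The slider is at its stopped end.

Emit:
{"fn": "jog_arm", "kwargs": {"moves": [[-2, 49, 0, 0], [-3, 98, 0, 0], [-5, 148, 0, 0], [-6, 198, 0, 0], [-8, 247, 0, 0]]}}

```text
t: 27.0
position: [0.584, 0.0664, 0.1926]
orientation: [3.136, 0.003, -3.108]
wrist_force: [1.1, -0.5, -1.2]
grip_width: 0.0192
grasp_force: 58.8
```

Emit:
{"fn": "jog_arm", "kwargs": {"moves": [[-2, 49, 0, 0], [-3, 98, 0, 0], [-5, 148, 0, 0], [-6, 198, 0, 0], [-8, 247, 0, 0]]}}

```text
t: 27.5
position: [0.5837, 0.3136, 0.1939]
orientation: [3.137, 0.003, -3.108]
wrist_force: [2.0, -0.6, -0.2]
grip_width: 0.0195
grasp_force: 58.8
```

Emit:
{"fn": "jog_arm", "kwargs": {"moves": [[0, 28, 0, 0], [0, 28, 0, 0], [0, 28, 0, 0]]}}

```text
t: 27.8
position: [0.5829, 0.34, 0.1937]
orientation: [3.137, 0.002, -3.106]
wrist_force: [-0.4, 0.6, -0.6]
grip_width: 0.0193
grasp_force: 58.9
```

```bash
python3 -c "
from h import *
rel(.585,.3414,.171,.036)
f=r.grab_frame('scene'); W,ray=world(f); m=mask(f,'blue')&(abs(W[...,0]-.58)<.07)&(abs(W[...,1]-.34)<.07)
z=W[...,2]
for a,b in((.130,.145),(.158,.182)):
    k=m&(z>a)&(z<b); print(a,k.sum(),np.round([W[k].min(0),W[k].max(0)],4).tolist())
v,u=np.where(m); cv2.imwrite('pics/s5.png',cv2.resize(f['img'][v.min()-50:v.max()+20,u.min()-40:u.max()+40,::-1],None,fx=4,fy=4,interpolation=2))"
```

```text
rel mm [-2.1  1.3 22.7] turn -0.001 at [0.5829 0.34   0.1937] yaw -3.106 q6 0.49Traceback (most recent call last):
  File "<string>", line 7, in <module>
    k=m&(z>a)&(z<b); print(a,k.sum(),np.round([W[k].min(0),W[k].max(0)],4).tolist())
                                               ~~~~~~~~^^^
    return umr_minimum(a, axis, None, out, keepdims, initial, where)
ValueError: zero-size array to reduction operation minimum which has no identity
```

```bash
python3 -c "
from h import *
f=r.grab_frame('scene')
cv2.imwrite('pics/s5.png',cv2.resize(f['img'][140:270,450:610,::-1],None,fx=4,fy=4,interpolation=2))"
```

```text
(no output)
```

View pics/s5.png

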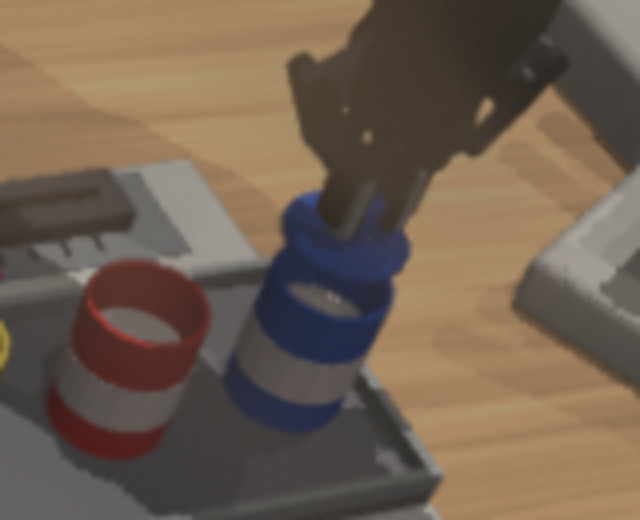

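The lid is centred over the blue pot along the image axis (flange at about (345,245), rim at about (328,297) in the crop). I'll lower it.

Emit:
{"fn": "jog_arm", "kwargs": {"moves": [[-1, 1, 8, 0], [-1, 1, 14, 0], [-1, 1, 19, 0], [-1, 1, 23, 0], [-1, 1, 23, 0]]}}

```text
t: 28.4
position: [0.5844, 0.3405, 0.1719]
orientation: [3.136, 0.004, -3.108]
wrist_force: [-0.6, -0.7, 0.5]
grip_width: 0.0194
grasp_force: 58.9
```

Emit:
{"fn": "jog_arm", "kwargs": {"moves": [[0, 0, 0, 0], [0, 0, 0, 0]]}}

```text
t: 28.6
position: [0.5845, 0.3408, 0.172]
orientation: [3.136, 0.004, -3.108]
wrist_force: [-0.3, 0.8, -0.6]
grip_width: 0.0193
grasp_force: 58.9
```

Emit:
{"fn": "jog_arm", "kwargs": {"moves": [[0, 0, 0, 0], [0, 0, 0, 0], [0, 0, 0, 0], [0, 0, -20, 0], [0, 0, -50, 0]], "jaw": 0.5}}

```text
t: 29.1
position: [0.5836, 0.3402, 0.2206]
orientation: [3.138, 0.001, -3.108]
wrist_force: [0.7, 1.3, 0.2]
grip_width: 0.0428
grasp_force: 0.0
```

Emit:
{"fn": "jog_arm", "kwargs": {"moves": [[13, -48, 0, 0], [26, -96, 0, 0], [39, -144, 0, 0], [52, -192, 0, 0], [65, -238, 0, 0]]}}

```text
t: 29.6
position: [0.5266, 0.0987, 0.2206]
orientation: [3.136, 0.005, -3.108]
wrist_force: [0.7, -1.0, 0.1]
grip_width: 0.0428
grasp_force: 0.0
```

Emit:
{"fn": "jog_arm", "kwargs": {"moves": [[13, -48, 0, 0], [26, -96, 0, 0], [39, -144, 0, 0], [52, -192, 0, 0], [65, -238, 0, 0]]}}

```text
t: 30.1
position: [0.4696, -0.1415, 0.2192]
orientation: [3.136, 0.005, -3.108]
wrist_force: [2.0, -0.1, 0.5]
grip_width: 0.0429
grasp_force: 0.0
```

Emit:
{"fn": "jog_arm", "kwargs": {"moves": [[10, -33, 20, 0], [10, -33, 20, 0], [10, -33, 20, 0]]}}

```text
t: 30.4
position: [0.4612, -0.1733, 0.1985]
orientation: [3.136, 0.004, -3.11]
wrist_force: [0.4, -0.2, -0.2]
grip_width: 0.0431
grasp_force: 0.0
```

```bash
python3 pl.py;  python3 -c "
from h import *
f=r.grab_frame('top'); lid(f,'blue',(50,175,112,235),.132); rel(.4615,-.173,.038,.036)"
```

```text
blue pot rim [0.5831 0.3408] r 0.0232 758 minmax ctr [0.5828 0.3402] [0.061 0.059]
red pot rim [0.5829 0.2404] r 0.0284 213 minmax ctr [0.5827 0.2401] [0.058 0.06 ]
yellow pot rim [0.5869 0.1365] r 0.0280 218 minmax ctr [0.5868 0.1367] [0.06  0.057]
red lid knob [ 0.4513 -0.168 ] 7 flange [ 0.4585 -0.1662] [0.055 0.038]
blue zero-size array to reduction operation maximum which has no identity
yellow zero-size array to reduction operation maximum which has no identity
blue lid knob [0.5821 0.3375] 148 flange [0.5819 0.3379] [0.061 0.059]
rel mm [  0.5  -0.7 161.2] turn -0.002 at [ 0.462  -0.1722  0.1992] yaw -3.107 q6 -0.4
```

The blue lid is seated: centre within 1.5 mm, at the right height. Red lid next.

Emit:
{"fn": "jog_arm", "kwargs": {"moves": [[0, -1, 40, 0], [0, -1, 85, 0], [0, -1, 130, 0], [0, -1, 161, 0], [0, -1, 161, 0]]}}

```text
t: 31.0
position: [0.4604, -0.1708, 0.034]
orientation: [3.133, -0.002, -3.106]
wrist_force: [-0.2, 1.0, 0.8]
grip_width: 0.0425
grasp_force: 0.0
```

Emit:
{"fn": "jog_arm", "kwargs": {"moves": [[0, 0, 0, 0], [0, 0, 0, 0], [0, 0, 0, 0], [0, 0, 0, 0], [0, 0, 0, 0]], "jaw": 0.1}}

```text
t: 31.5
position: [0.4639, -0.1731, 0.0401]
orientation: [3.137, 0.008, -3.107]
wrist_force: [-0.0, 2.5, 7.3]
grip_width: 0.0195
grasp_force: 59.4
```

Emit:
{"fn": "jog_arm", "kwargs": {"moves": [[0, 0, -20, 0], [0, 0, -65, 0], [0, 0, -110, 0], [0, 0, -160, 0], [0, 0, -160, 0]]}}

```text
t: 32.0
position: [0.4639, -0.1747, 0.2058]
orientation: [3.141, 0.015, -3.108]
wrist_force: [0.6, 0.2, -0.1]
grip_width: 0.0187
grasp_force: 58.8
```

```bash
python3 -c "
from h import *
rel(.585,.2424,.2,.036)"
```

```text
rel mm [-135.1  412.8    5.8] turn -0.002 at [ 0.4639 -0.1747  0.2058] yaw -3.108 q6 -0.4
```

Emit:
{"fn": "jog_arm", "kwargs": {"moves": [[-15, 46, 0, 0], [-30, 92, 0, 0], [-45, 138, 0, 0], [-60, 184, 0, 0], [-75, 230, 0, 0]]}}

```text
t: 32.5
position: [0.5293, 0.0605, 0.2002]
orientation: [3.136, 0.006, -3.108]
wrist_force: [0.5, 0.2, 0.4]
grip_width: 0.0192
grasp_force: 58.8
```

Emit:
{"fn": "jog_arm", "kwargs": {"moves": [[-15, 46, 0, 0], [-30, 92, 0, 0], [-45, 138, 0, 0], [-60, 182, 0, 0], [-60, 182, 0, 0]]}}

```text
t: 33.0
position: [0.5832, 0.2473, 0.1994]
orientation: [3.135, 0.003, -3.103]
wrist_force: [0.4, -1.2, -0.1]
grip_width: 0.0192
grasp_force: 58.9
```

```bash
python3 -c "
from h import *
rel(.5855,.2424,.172,.036)"
```

```text
rel mm [-2.1 -5.  27.4] turn 0.002 at [0.5832 0.2473 0.1994] yaw -3.103 q6 0.36
```

Emit:
{"fn": "jog_arm", "kwargs": {"moves": [[-2, -2, 0, 0], [-2, -2, 8, 0], [-2, -2, 12, 0], [-2, -2, 12, 0], [-2, -2, 12, 0]]}}

```text
t: 33.5
position: [0.5847, 0.2399, 0.1887]
orientation: [3.136, 0.004, -3.109]
wrist_force: [0.1, 0.7, 0.5]
grip_width: 0.0196
grasp_force: 58.9
```

```bash
python3 -c "
from h import *
rel(.5855,.2424,.172,.036)"
```

```text
rel mm [-0.9  2.5 16.7] turn -0.003 at [0.5847 0.2399 0.1887] yaw -3.109 q6 0.35
```

Emit:
{"fn": "jog_arm", "kwargs": {"moves": [[-1, 2.5, 2, 0], [-1, 2.5, 9, 0], [-1, 2.5, 14, 0], [-1, 2.5, 17, 0], [-1, 2.5, 17, 0]]}}

```text
t: 34.0
position: [0.5864, 0.244, 0.1797]
orientation: [3.132, 0.013, -3.107]
wrist_force: [-12.8, -3.5, 45.3]
grip_width: 0.0196
grasp_force: 63.8
```

Emit:
{"fn": "jog_arm", "kwargs": {"moves": [[0, 0, 0, 0], [0, 0, 0, 0]]}}

```text
t: 34.2
position: [0.5864, 0.244, 0.1796]
orientation: [3.132, 0.013, -3.107]
wrist_force: [-12.9, -3.1, 44.5]
grip_width: 0.0192
grasp_force: 63.8
```

Emit:
{"fn": "jog_arm", "kwargs": {"moves": [[0, 0, -12, 0], [0, 0, -25, 0], [0, 0, -25, 0], [0, 0, -25, 0]]}}

```text
t: 34.6
position: [0.5858, 0.2432, 0.1958]
orientation: [3.136, 0.003, -3.108]
wrist_force: [-0.6, -0.6, -0.6]
grip_width: 0.0195
grasp_force: 58.9
```

```bash
python3 -c "
from h import *
rel(.585,.2424,.172,.036)
f=r.grab_frame('top');g=r.grab_frame('scene')
a=cv2.resize(f['img'][170:260,50:240],None,fx=3,fy=3,interpolation=2); b=cv2.resize(g['img'][150:280,380:570],None,fx=3,fy=3,interpolation=2)[:270]
cv2.imwrite('pics/s6.png',np.vstack([a,b])[:,:,::-1])
try: pot(f,'red',(112,170,170,232),.06)
except Exception as e: print(e)"
```

```text
rel mm [ 0.8 -0.8 23.8] turn -0.002 at [0.5858 0.2432 0.1958] yaw -3.108 q6 0.36
red pot rim [0.6103 0.2242] r 0.0286 122 minmax ctr [0.6112 0.2202] [0.057 0.051]
```

View pics/s6.png

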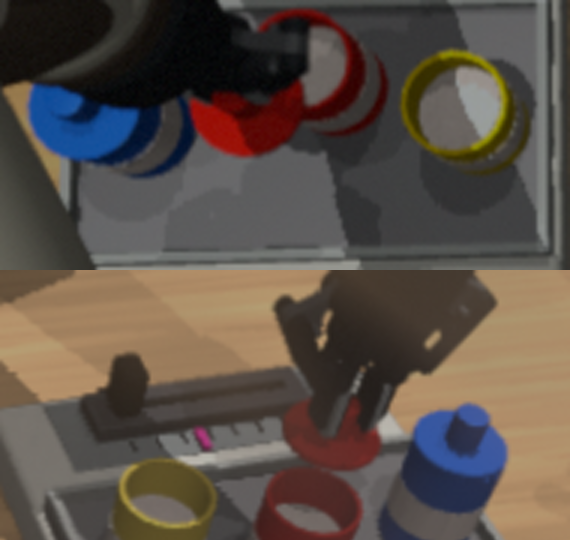

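The picture explains the contact: the red pot was knocked aside, to (.610,.224), still upright. The blue pot is capped. I'll re-aim at the red pot's new place.

Emit:
{"fn": "jog_arm", "kwargs": {"moves": [[-26, -18, -8, 0], [-26, -18, -8, 0], [-26, -18, -8, 0], [-26, -18, -8, 0]]}}

```text
t: 35.1
position: [0.6118, 0.2261, 0.2037]
orientation: [3.136, 0.003, -3.108]
wrist_force: [0.4, -0.5, -0.1]
grip_width: 0.0193
grasp_force: 58.9
```

```bash
python3 -c "
from h import *
rel(.6123,.2262,.172,.036)
f=r.grab_frame('top');g=r.grab_frame('scene')
try: pot(f,'red',(112,170,185,240),.06)
except Exception as e: print(e)
W,ray=world(g);z=W[...,2]; m=mask(g,'red')&(abs(W[...,0]-.61)<.06)&(abs(W[...,1]-.22)<.06)&(z>.135)&(z<.145)
print(m.sum(), circ(onplane(g,ray[m],.14)) if m.sum()>10 else '')
cv2.imwrite('pics/s7.png',cv2.resize(g['img'][170:300,400:530,::-1],None,fx=4,fy=4,interpolation=2))"
```

```text
rel mm [-0.5  0.  31.7] turn -0.002 at [0.6118 0.2261 0.2037] yaw -3.108 q6 0.32
red pot rim [0.6104 0.2244] r 0.0287 91 minmax ctr [0.6053 0.2139] [0.052 0.039]
46 (array([0.61502565, 0.2229003 ]), np.float64(0.02548950263721754))
```

View pics/s7.png

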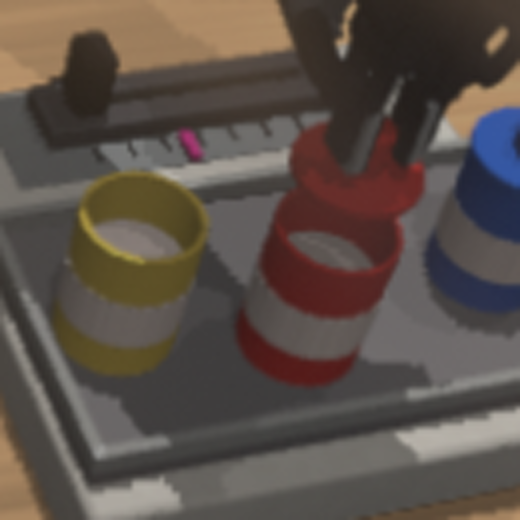

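Emit:
{"fn": "jog_arm", "kwargs": {"moves": [[0, 0, 10, 0], [0, 0, 18, 0], [0, 0, 23, 0], [0, 0, 27, 0], [0, 0, 27, 0]]}}

```text
t: 35.7
position: [0.6121, 0.2261, 0.1767]
orientation: [3.136, 0.003, -3.108]
wrist_force: [0.1, -0.6, -0.2]
grip_width: 0.0197
grasp_force: 58.9
```

Emit:
{"fn": "jog_arm", "kwargs": {"moves": [[0, 0, 2, 0], [0, 0, 4, 0], [0, 0, 5, 0], [0, 0, 5, 0]]}}

```text
t: 36.1
position: [0.6124, 0.2262, 0.1725]
orientation: [3.136, 0.004, -3.108]
wrist_force: [0.3, -0.8, 0.6]
grip_width: 0.0189
grasp_force: 58.9
```

Emit:
{"fn": "jog_arm", "kwargs": {"moves": [[0, 0, 0, 0], [0, 0, 0, 0], [0, 0, 0, 0], [0, 0, -20, 0], [0, 0, -50, 0]], "jaw": 0.5}}

```text
t: 36.6
position: [0.6114, 0.2256, 0.2212]
orientation: [3.137, 0.001, -3.108]
wrist_force: [-0.1, 0.6, 0.9]
grip_width: 0.0424
grasp_force: 0.0
```

Emit:
{"fn": "jog_arm", "kwargs": {"moves": [[14, -48, 0, 0], [28, -96, 0, 0], [42, -144, 0, 0], [55, -192, 0, 0], [69, -238, 0, 0]]}}

```text
t: 37.1
position: [0.5505, -0.0161, 0.2211]
orientation: [3.136, 0.005, -3.108]
wrist_force: [1.4, -0.4, 1.3]
grip_width: 0.0429
grasp_force: 0.0
```

Emit:
{"fn": "jog_arm", "kwargs": {"moves": [[14, -48, 0, 0], [28, -96, 0, 0], [42, -144, 0, 0], [55, -192, 0, 0], [69, -235, 0, 0]]}}

```text
t: 37.6
position: [0.4894, -0.2536, 0.2195]
orientation: [3.136, 0.005, -3.108]
wrist_force: [0.4, -0.3, -0.1]
grip_width: 0.0425
grasp_force: 0.0
```

```bash
python3 pl.py;  python3 -c "
from h import *
f=r.grab_frame('top'); lid(f,'blue',(50,175,112,235),.132);lid(f,'red',(112,170,185,240),.132); rel(.4565,-.2895,.2,.036)"
```

```text
blue pot rim [0.5833 0.3407] r 0.0232 753 minmax ctr [0.5828 0.3402] [0.061 0.06 ]
red pot rim [0.6082 0.2253] r 0.0230 632 minmax ctr [0.6036 0.2248] [0.048 0.061]
yellow pot rim [0.5869 0.1365] r 0.0280 219 minmax ctr [0.5876 0.1367] [0.058 0.058]
red zero-size array to reduction operation maximum which has no identity
blue zero-size array to reduction operation maximum which has no identity
yellow lid knob [ 0.4539 -0.2912] 113 flange [ 0.4545 -0.2925] [0.059 0.059]
blue lid knob [0.5821 0.3375] 149 flange [0.5819 0.3379] [0.061 0.059]
red lid knob [0.6071 0.2236] 162 flange [0.6084 0.2231] [0.06 0.06]
rel mm [ 33.  -32.7  19.1] turn -0.007 at [ 0.4886 -0.2559  0.2191] yaw -3.113 q6 -0.51
```

Emit:
{"fn": "jog_arm", "kwargs": {"moves": [[31, -30, 0, 0], [31, -30, 40, 0], [31, -30, 85, 0], [31, -30, 120, 0], [31, -30, 120, 0]]}}

```text
t: 38.2
position: [0.4585, -0.28, 0.0943]
orientation: [3.132, -0.002, -3.107]
wrist_force: [-0.1, 0.5, -0.7]
grip_width: 0.0426
grasp_force: 0.0
```

```bash
python3 -c "
from h import *
rel(.4575,-.2895,.038,.036)"
```

```text
rel mm [ 1.4 -9.4 56.3] turn -0.002 at [ 0.4585 -0.28    0.0943] yaw -3.107 q6 -0.59
```

Emit:
{"fn": "jog_arm", "kwargs": {"moves": [[1, -7, 0, 0], [1, -7, 30, 0], [1, -7, 55, 0], [1, -7, 60, 0], [1, -7, 60, 0]]}}

```text
t: 38.7
position: [0.4609, -0.289, 0.0405]
orientation: [3.137, 0.005, -3.108]
wrist_force: [-0.2, 0.1, -0.0]
grip_width: 0.0428
grasp_force: 0.0
```

Emit:
{"fn": "jog_arm", "kwargs": {"moves": [[0, 0, 0, 0], [0, 0, 0, 0], [0, 0, 0, 0], [0, 0, 0, 0], [0, 0, 0, 0]], "jaw": 0.1}}

```text
t: 39.2
position: [0.4614, -0.2893, 0.0416]
orientation: [3.138, 0.007, -3.108]
wrist_force: [-1.0, 0.8, 5.5]
grip_width: 0.019
grasp_force: 58.4
```

Emit:
{"fn": "jog_arm", "kwargs": {"moves": [[0, 0, -20, 0], [0, 0, -65, 0], [0, 0, -110, 0], [0, 0, -160, 0], [0, 0, -160, 0]]}}

```text
t: 39.7
position: [0.4616, -0.2908, 0.2079]
orientation: [-3.14, 0.014, -3.108]
wrist_force: [-0.7, -0.1, -0.2]
grip_width: 0.0192
grasp_force: 58.7
```

```bash
python3 -c "
from h import *
rel(.589,.1385,.2,.036)"
```

```text
rel mm [-141.9  424.7    7.9] turn -0.002 at [ 0.4616 -0.2908  0.2079] yaw -3.108 q6 -0.6
```

Emit:
{"fn": "jog_arm", "kwargs": {"moves": [[-16, 46, 0, 0], [-32, 92, 0, 0], [-48, 138, 0, 0], [-63, 184, 0, 0], [-79, 229, 0, 0]]}}

```text
t: 40.2
position: [0.5312, -0.056, 0.202]
orientation: [3.136, 0.006, -3.108]
wrist_force: [0.9, 0.3, 0.5]
grip_width: 0.0188
grasp_force: 58.8
```

Emit:
{"fn": "jog_arm", "kwargs": {"moves": [[-16, 46, 0, 0], [-32, 92, 0, 0], [-48, 138, 0, 0], [-67, 190, 0, 0], [-67, 190, 0, 0]]}}

```text
t: 40.7
position: [0.5922, 0.139, 0.2021]
orientation: [3.135, 0.005, -3.103]
wrist_force: [0.0, -0.4, -0.8]
grip_width: 0.0193
grasp_force: 58.8
```

Emit:
{"fn": "jog_arm", "kwargs": {"moves": [[0, 0, 0, 0], [0, 0, 0, 0]]}}

```text
t: 40.9
position: [0.5912, 0.1335, 0.2024]
orientation: [3.136, 0.004, -3.108]
wrist_force: [0.3, -0.8, -0.0]
grip_width: 0.0187
grasp_force: 58.8
```

```bash
python3 -c "
from h import *
rel(.5934,.1387,.1735,.036)
f=r.grab_frame('top');g=r.grab_frame('scene')
try: pot(f,'yellow',(165,170,235,240),.06)
except Exception as e: print(e)
cv2.imwrite('pics/s8.png',cv2.resize(g['img'][170:300,370:530,::-1],None,fx=4,fy=4,interpolation=2))"
```

```text
rel mm [-2.4  5.1 28.9] turn -0.002 at [0.5912 0.1335 0.2024] yaw -3.108 q6 0.19
yellow pot rim [0.1766 0.0322] r 0.4251 1 minmax ctr [0.5948 0.1085] [0. 0.]
```

View pics/s8.png

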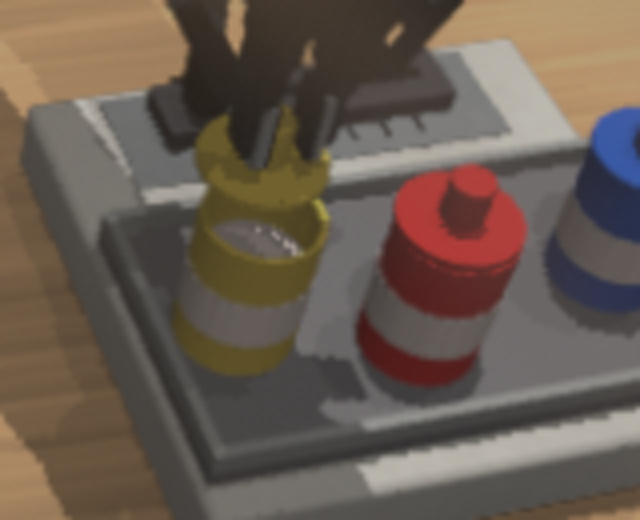

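The red and blue lids are seated flat, and the yellow lid is hovering over its pot. I'll correct by a few mm and lower it.

Emit:
{"fn": "jog_arm", "kwargs": {"moves": [[-2.5, 5, 0, 0], [-2.5, 5, 12, 0], [-2.5, 5, 20, 0], [-2.5, 5, 24, 0], [-2.5, 5, 24, 0]]}}

```text
t: 41.5
position: [0.5933, 0.1392, 0.1767]
orientation: [3.136, 0.002, -3.108]
wrist_force: [0.3, -0.1, -0.2]
grip_width: 0.0188
grasp_force: 58.9
```

```bash
python3 -c "
from h import *
rel(.5934,.1387,.1735,.036)"
```

```text
rel mm [-0.1 -0.5  3.2] turn -0.002 at [0.5933 0.1392 0.1767] yaw -3.108 q6 0.19
```

Emit:
{"fn": "jog_arm", "kwargs": {"moves": [[0, 0, 2, 0], [0, 0, 4, 0], [0, 0, 4, 0], [0, 0, 4, 0]]}}

```text
t: 41.9
position: [0.5938, 0.1395, 0.1741]
orientation: [3.136, 0.004, -3.108]
wrist_force: [-0.1, -0.0, -0.2]
grip_width: 0.019
grasp_force: 58.8
```

Emit:
{"fn": "jog_arm", "kwargs": {"moves": [[0, 0, 0, 0], [0, 0, 0, 0], [0, 0, 0, 0], [0, 0, -20, 0], [0, 0, -50, 0]], "jaw": 0.5}}

```text
t: 42.4
position: [0.5928, 0.139, 0.2227]
orientation: [3.137, 0.001, -3.108]
wrist_force: [0.1, 0.2, 1.6]
grip_width: 0.043
grasp_force: 0.0
```

Emit:
{"fn": "jog_arm", "kwargs": {"moves": [[25, -40, 0, 0], [50, -80, 0, 0], [75, -120, 0, 0], [100, -160, 0, 0], [130, -200, 0, 0]]}}

```text
t: 42.9
position: [0.4695, -0.0664, 0.2223]
orientation: [3.136, 0.005, -3.107]
wrist_force: [-0.3, -0.1, -0.2]
grip_width: 0.043
grasp_force: 0.0
```

```bash
python3 -c "
from h import *
f=r.grab_frame('top'); W,ray=world(f); z=W[...,2]
for c,w in dict(blue=(50,175,112,235),red=(112,170,185,240),yellow=(165,170,235,240)).items(): lid(f,c,w,.132)
w=np.zeros((480,640),bool); w[265:330,60:250]=1; k=w&(z>.095)&(z<.115)
P=onplane(f,ray[k],.1045); print('grip',cv2.minAreaRect(P[:,:2].astype(np.float32)),k.sum())
m=mask(f,'mag')&w; Q=onplane(f,ray[m],.053); print('ptr',cv2.minAreaRect(Q[:,:2].astype(np.float32)),m.sum())
ey=np.array([-.036,.9994]); print('ptr-grip along y',(Q[:,:2]@ey).mean()-(P[:,:2]@ey).mean(), np.ptp(P[:,:2]@ey))
rel(.4325,.175,.09,.036)
g=r.grab_frame('scene')
cv2.imwrite('pics/s9.png',cv2.resize(f['img'][165:325,60:250,::-1],None,fx=3.5,fy=3.5,interpolation=2))"
```

```text
blue lid knob [0.5821 0.3382] 144 flange [0.5819 0.338 ] [0.061 0.059]
red lid knob [0.6087 0.2236] 154 flange [0.6084 0.2232] [0.06 0.06]
yellow lid knob [0.5844 0.1376] 142 flange [0.5858 0.1372] [0.06 0.06]
grip ((0.4322488009929657, 0.17196619510650635), (0.027368534356355667, 0.02034946158528328), 2.8971002101898193) 192
ptr ((0.46440389752388, 0.2272472232580185), (0.01813552901148796, 0.005402195267379284), 3.110391855239868) 39
ptr-grip along y 0.05327301339502205 0.020605177782860168
rel mm [ 25.8 246.6 133. ] turn -0.005 at [ 0.466  -0.0707  0.223 ] yaw -3.11 q6 -0.18
```

View pics/s9.png

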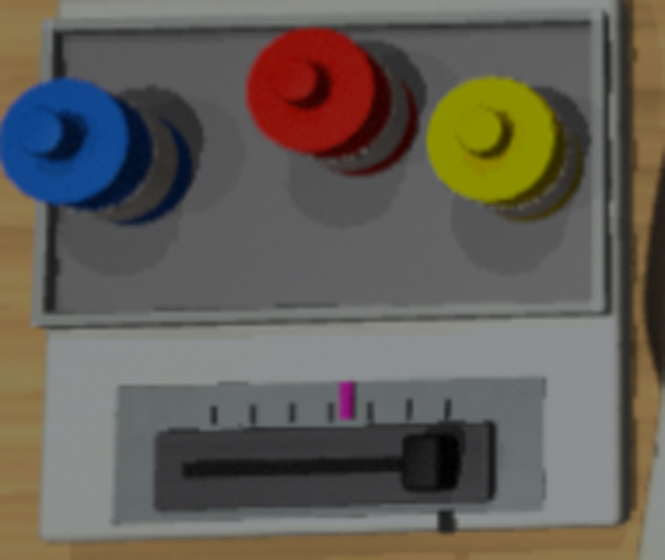

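All three lids are seated and the pots stand inside the rim. The pointer is at crop x≈347, and the stopped-end tick is at x≈448 with 1.95 px/mm. That puts the pointer at about 52 mm of travel.

Emit:
{"fn": "jog_arm", "kwargs": {"moves": [[5, 50, 0, 0], [10, 100, 0, 0], [15, 150, 0, 0], [20, 200, 0, 0], [26, 248, 0, 0]]}}

```text
t: 43.5
position: [0.4355, 0.1843, 0.2239]
orientation: [3.135, 0.005, -3.108]
wrist_force: [1.1, 0.0, 0.2]
grip_width: 0.0426
grasp_force: 0.0
```

Emit:
{"fn": "jog_arm", "kwargs": {"moves": [[0, 0, 20, 0], [0, 0, 20, 0], [0, 0, 20, 0]]}}

```text
t: 43.8
position: [0.436, 0.182, 0.2037]
orientation: [3.136, 0.003, -3.107]
wrist_force: [-0.7, -0.5, 0.7]
grip_width: 0.0427
grasp_force: 0.0
```

```bash
python3 -c "
from h import *
rel(.4335,.1755,.091,.036)"
```

```text
rel mm [  2.7  -6.4 112.7] turn -0.002 at [0.436  0.182  0.2037] yaw -3.107 q6 0.36
```

Emit:
{"fn": "jog_arm", "kwargs": {"moves": [[2.5, -6.5, 20, 0], [2.5, -6.5, 60, 0], [2.5, -6.5, 100, 0], [2.5, -6.5, 113, 0], [2.5, -6.5, 113, 0]]}}

```text
t: 44.3
position: [0.4339, 0.175, 0.0899]
orientation: [3.137, 0.002, -3.109]
wrist_force: [0.4, 0.2, -0.3]
grip_width: 0.0427
grasp_force: 0.0
```

Emit:
{"fn": "jog_arm", "kwargs": {"moves": [[0, 0, 0, 0], [0, 0, 0, 0], [0, 0, 0, 0], [0, 0, 0, 0], [0, 0, 0, 0]], "jaw": 0.15}}

```text
t: 44.8
position: [0.4355, 0.1764, 0.093]
orientation: [3.135, 0.008, -3.108]
wrist_force: [-1.1, -0.6, 7.7]
grip_width: 0.0189
grasp_force: 58.9
```

```bash
python3 -c "
from h import *
rel(.4335,.2275,.091,.036)"
```

```text
rel mm [ 0.2 51.2  2. ] turn -0.002 at [0.4355 0.1764 0.093 ] yaw -3.108 q6 0.35
```

Emit:
{"fn": "jog_arm", "kwargs": {"moves": [[0, 15, 0, 0], [0, 30, 0, 0], [0, 44, 0, 0], [0, 52, 0, 0], [0, 52, 0, 0]]}}

```text
t: 45.3
position: [0.4335, 0.2296, 0.0931]
orientation: [3.134, 0.007, -3.107]
wrist_force: [0.3, 1.5, 4.7]
grip_width: 0.0194
grasp_force: 58.7
```

Emit:
{"fn": "jog_arm", "kwargs": {"moves": [[0, 0, 0, 0], [0, 0, 0, 0]]}}

```text
t: 45.5
position: [0.4335, 0.2289, 0.0931]
orientation: [3.134, 0.007, -3.107]
wrist_force: [-0.9, 1.5, 5.5]
grip_width: 0.0192
grasp_force: 58.8
```

Emit:
{"fn": "jog_arm", "kwargs": {"moves": [[0, 0, 0, 0], [0, 0, 0, 0], [0, 0, 0, 0], [0, 0, -20, 0], [0, 0, -65, 0]], "jaw": 0.5}}

```text
t: 46.0
position: [0.4306, 0.2267, 0.1533]
orientation: [3.139, -0.002, -3.108]
wrist_force: [0.7, 0.8, 0.8]
grip_width: 0.0426
grasp_force: 0.0
```

Emit:
{"fn": "jog_arm", "kwargs": {"moves": [[0, -30, -50, 0], [0, -80, -60, 0], [0, -130, -60, 0], [0, -180, -60, 0], [0, -230, -60, 0]]}}

```text
t: 46.5
position: [0.4393, 0.0023, 0.215]
orientation: [3.136, 0.005, -3.107]
wrist_force: [0.9, -1.1, -0.2]
grip_width: 0.0426
grasp_force: 0.0
```

```bash
python3 -c "
from h import *
f=r.grab_frame('top'); W,ray=world(f); z=W[...,2]
for c,w in dict(blue=(50,175,112,235),red=(112,170,185,240),yellow=(165,170,235,240)).items(): lid(f,c,w,.132)
w=np.zeros((480,640),bool); w[265:330,60:250]=1; k=w&(z>.095)&(z<.115)
P=onplane(f,ray[k],.1045)
m=mask(f,'mag')&w; Q=onplane(f,ray[m],.053)
ey=np.array([-.036,.9994]); print('ptr-grip along y',(Q[:,:2]@ey).mean()-(P[:,:2]@ey).mean(), np.ptp(P[:,:2]@ey))
cv2.imwrite('pics/s10.png',cv2.resize(f['img'][165:325,60:250,::-1],None,fx=3.5,fy=3.5,interpolation=2))"
```

```text
blue lid knob [0.5821 0.3376] 145 flange [0.5819 0.338 ] [0.061 0.059]
red lid knob [0.6087 0.2236] 153 flange [0.6084 0.2232] [0.06 0.06]
yellow lid knob [0.5852 0.1376] 141 flange [0.5934 0.1366] [0.044 0.062]<string>:8: RuntimeWarning: Mean of empty slice.
  ret = ret.dtype.type(ret / rcount)
Traceback (most recent call last):
ValueError: zero-size array to reduction operation maximum which has no identity
```

Slider hidden by the arm; move farther off and look.

Emit:
{"fn": "jog_arm", "kwargs": {"moves": [[0, -50, 0, 0], [0, -80, 0, 0], [0, -80, 0, 0], [0, -80, 0, 0]]}}

```text
t: 46.95
position: [0.4422, -0.0763, 0.214]
orientation: [3.136, 0.004, -3.11]
wrist_force: [0.1, 0.4, 0.5]
grip_width: 0.0426
grasp_force: 0.0
```

```bash
python3 -c "
from h import *
f=r.grab_frame('top'); W,ray=world(f); z=W[...,2]
cv2.imwrite('pics/s10.png',cv2.resize(f['img'][165:325,60:250,::-1],None,fx=3.5,fy=3.5,interpolation=2))
w=np.zeros((480,640),bool); w[265:330,60:250]=1; k=w&(z>.095)&(z<.115)
P=onplane(f,ray[k],.1045)
m=mask(f,'mag')&w; Q=onplane(f,ray[m],.053)
ey=np.array([-.036,.9994]); print('ptr-grip along y',(Q[:,:2]@ey).mean()-(P[:,:2]@ey).mean(), np.ptp(P[:,:2]@ey))
for c,w in dict(blue=(50,175,112,235),red=(112,170,185,240),yellow=(165,170,235,240)).items(): lid(f,c,w,.132)
"
```

```text
ptr-grip along y 0.0005009837540530526 0.022355853642303553
blue lid knob [0.5821 0.3382] 144 flange [0.5819 0.338 ] [0.061 0.059]
red lid knob [0.6087 0.2236] 152 flange [0.6084 0.2232] [0.06 0.06]
yellow lid knob [0.5844 0.1376] 142 flange [0.5858 0.1372] [0.06 0.06]
```

View pics/s10.png

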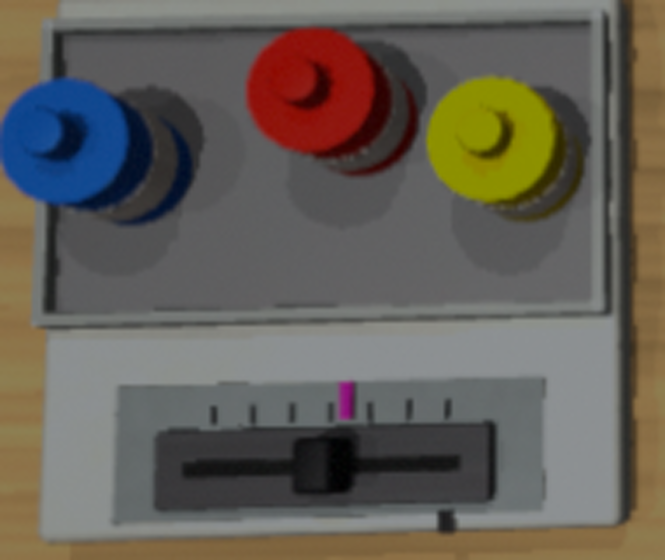

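The slider is level with the pointer, measured 0.5 mm off, and all three closed pots are standing at rest.

```bash
python3 -c "
from workcell import r
print(r.sign_off())"
```

```text
the job is handed in; nothing more can be done
None
```

Job handed in, with no verdict returned: by the camera, the blue, red and yellow pots are closed with their own lids and upright on the platform, and the speed slider is about 0.5 mm from the magenta pointer.

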